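# Load the slide-drying chest, break its lid stay, shut it and switch it on

## Task

Put every slide rack that is on the worktop into the open slide-drying chest, upright and flat on its floor, none on top of another. Then press the red thumb bar at the knee of the locked lid stay to break it, ease the lid fully shut without letting it slam, and last of all flip the chest's orange toggle over to on (the right, green mark). Leave the timer and the marker where they are.

Things in the scene. Friction and masses are not known exactly. Their poses are not given: they have to be found in the camera images.
- chest: slide-drying chest, fixed: white open tub 182 (x) x 212 (y) x 60 mm high, walls 6 mm, floor 8 mm above the worktop, and a grey console 50 mm deep, 40 mm high along its front (-x) side. Origin: centre of the tub's underside on the worktop; x points to the back (hinge side), y to the left seen from the front, z up. Inside: x -85 to +85, y -100 to +100 mm.
- lid_hinge (a point): middle of the lid's hinge line, which runs along the chest's y at x = +91, z = 60 mm of the chest. The lid is blue, 182 x 212 mm, 30 mm deep and hollow; open, it stands upright just behind this line (keep the gripper in front of it when loading), its top 242 mm above the worktop.
- lid (a joint): lid hinge, rad: 0 = standing upright (open), 1.57 = fully shut; goes slightly below 0. The hinge is stiff: the lid stays wherever it is left and needs only some 2 to 8 N at its free edge to move once the stay is broken. While the stay is locked the lid cannot come down.
- lid_edge (a point): middle of the lid's outer face, 12 mm in from its free edge, 170 mm from the hinge line. Lid open: the face looks to the back (+x of the chest), 30 mm behind the hinge line; shut: it looks up, 90 mm above the worktop. The point's x axis is the face's outward normal, its z axis points to the free edge. A black lip, 70 mm wide, sticks 13 mm out from the free edge on the left half.
- stay_knee (a joint): knee of the folding lid stay (two 80 mm links on the chest's left, +y, side), rad: 0 = locked on its stop, past 0.2 broken. The lower link turns about a pivot at x = +11, z = 30 mm of the chest: push the knee 20 to 25 mm down and back along that arc (to about 0.8), with up to 15 N; this draws the lid forward. It comes to a dead stop at about 35 mm; the rest folds by itself as the lid is lowered (2.7 when shut).
- thumb_bar (a point): where to press the red thumb bar at the stay's knee: a bar 16 mm thick along the chest's y, sticking 52 mm out to the left of the stay; the point is on its axis, 18 mm from its free end and 41 mm left of the lid's side. At the start 99 mm above the worktop, 40 mm in front of the hinge line. Press it down and back with shut fingers.
- toggle (a joint): on/off toggle of the chest, rad: 0 = off (paddle leans left, +y of the chest), 1.1 = on (leans right, -y, to the green mark). It is sprung over centre: past the middle (0.55) it snaps over and stays; a sideways push of about 2 N at the tip is enough.
- toggle_tip (a point): upper end of the orange toggle paddle (30 mm wide along the chest's x, 12 mm thick), 54 mm from its pivot on the console at x = -118, y = -45, z = 41 mm of the chest; it turns about the chest's x axis. The tub's front wall is 27 mm behind the pivot.
- rack_blue: blue slide rack full of glass slides: 36 (x) x 80 (y) x 34 mm high, about 90 g, loose; grasp it across its 36 mm. Origin: centre of its underside, z up. May be absent.
- rack_green: green slide rack full of glass slides: 36 (x) x 80 (y) x 34 mm high, about 90 g, loose; grasp it across its 36 mm. Origin: centre of its underside, z up. May be absent.
- rack_red: red slide rack full of glass slides: 36 (x) x 80 (y) x 34 mm high, about 90 g, loose; grasp it across its 36 mm. Origin: centre of its underside, z up. May be absent.
- rack_yellow: yellow slide rack full of glass slides: 36 (x) x 80 (y) x 34 mm high, about 90 g, loose; grasp it across its 36 mm. Origin: centre of its underside, z up. May be absent.
- timer: white bench timer lying flat, 66 x 62 x 22 mm, loose; bystander. Origin: centre of its underside.
- marker_black: black marker pen, 131 mm long along its y, 15 mm thick, loose; bystander. Origin: centre of its underside.

How it is judged:
On the way, in this order (a step that is already met when the one before it is completed fails the run):
1. every rack present stands upright and released on the chest's floor, the stay still locked, the toggle still off (x of rack_blue in the frame of chest between -0.085 and 0.085 m and y of rack_blue in the frame of chest between -0.1 and 0.1 m and z of rack_blue in the frame of chest between 0.002 and 0.016 m and angle between each of rack_blue, rack_green, rack_red, rack_yellow's own z axis and vertical below 0.2 rad and x of rack_green in the frame of chest between -0.085 and 0.085 m and y of rack_green in the frame of chest between -0.1 and 0.1 m and z of rack_green in the frame of chest between 0.002 and 0.016 m and x of rack_red in the frame of chest between -0.085 and 0.085 m and y of rack_red in the frame of chest between -0.1 and 0.1 m and z of rack_red in the frame of chest between 0.002 and 0.016 m and x of rack_yellow in the frame of chest between -0.085 and 0.085 m and y of rack_yellow in the frame of chest between -0.1 and 0.1 m and z of rack_yellow in the frame of chest between 0.002 and 0.016 m and contact force between the fingers and rack_blue below 0.1 N and contact force between the fingers and rack_green below 0.1 N and contact force between the fingers and rack_red below 0.1 N and contact force between the fingers and rack_yellow below 0.1 N and value of joint stay_knee below 0.3 rad and value of joint toggle below 0.4 rad), for 0.2 s.
2. the stay is broken at its knee (knee past 0.45 rad), the lid still well up (lid joint under 0.9 rad) (value of joint stay_knee above 0.45 rad and value of joint lid below 0.9 rad), for 0.1 s.
3. the lid is fully shut (lid joint over 1.53 rad), the toggle still off (value of joint lid above 1.53 rad and value of joint toggle below 0.4 rad), for 0.2 s.
4. the toggle is on (over 1.0 rad) (value of joint toggle above 1 rad), for 0.2 s.
At the end, for the whole second after the job is handed in: every rack present stands upright (within 0.2 rad) and at rest on the floor inside the chest, the lid is fully shut (joint over 1.53 rad) and the toggle is on (joint over 1.0 rad) (x of rack_blue in the frame of chest between -0.085 and 0.085 m and y of rack_blue in the frame of chest between -0.1 and 0.1 m and z of rack_blue in the frame of chest between 0.002 and 0.016 m and angle between each of rack_blue, rack_green, rack_red, rack_yellow's own z axis and vertical below 0.2 rad and x of rack_green in the frame of chest between -0.085 and 0.085 m and y of rack_green in the frame of chest between -0.1 and 0.1 m and z of rack_green in the frame of chest between 0.002 and 0.016 m and x of rack_red in the frame of chest between -0.085 and 0.085 m and y of rack_red in the frame of chest between -0.1 and 0.1 m and z of rack_red in the frame of chest between 0.002 and 0.016 m and x of rack_yellow in the frame of chest between -0.085 and 0.085 m and y of rack_yellow in the frame of chest between -0.1 and 0.1 m and z of rack_yellow in the frame of chest between 0.002 and 0.016 m and value of joint lid above 1.53 rad and value of joint toggle above 1 rad and linear speed of each of rack_blue, rack_green, rack_red, rack_yellow below 0.03 m/s); the robot touches nothing.
It fails at once if the lid slams shut (comes down faster than 2 rad/s over the last 0.5 rad) (value of joint lid above 1.07 rad and velocity of joint lid above 2 rad/s).
It fails at once if the timer or the marker is moved more than 60 mm (distance of any of timer, marker_black from where it was at the start of the episode above 0.06 m).
Of rack_blue, rack_green, rack_red, rack_yellow only 3 to 4 are there at a start; the rules pass over those that are not, and their reading is None.
At some moment in a run one of rack_blue, rack_green, rack_red, rack_yellow may be knocked a few centimetres aside while the robot is not near it.
It also fails if it takes over 210 s, if anything falls off the work surface, if the arm or the gripper's body presses on something with over 40 N, if the wrist force passes 120 N, or if a joint passes its speed limit or range.

## Robot

A 6-joint arm with a two-finger parallel gripper is mounted at the origin on a cart in front of the work surface, level with it; the furniture and walls round the work are solid. World frame = base frame: x ahead of the robot, y to its left, z up, the work surface at z = 0. Lengths are in m, angles in rad, forces in N, time in s.
With the tool pointing down it reaches from about 0.3 to 0.75 m from the base axis. Payload 8.5 kg.
Tool frame: the origin (TCP) lies midway between the tips of the shut fingers; the grasp point (between the pads) lies 19 mm behind it (env.pinch_z is the distance from the TCP to the grasp point, in m); z points along the fingers, y is the direction in which the jaws open and shut (so a half turn about z gives the same grasp; the last joint's range is limited). The gripper opens to 88 mm and grips with 3 to 60 N. Pads are 18 mm wide; open, the fingers measure 123 mm over their backs; the gripper's body (75 mm by 187 mm) begins 45 mm behind the grasp point.
Start: joints at [-1.465, 0.381, 1.297, -0, 1.464, -0.215], TCP at [0.173, -0.522, 0.239] pointing down, gripper open.
Joint ranges: [-3.11, 3.11], [-0.89, 2.33], [0.22, 2.48], [-1.42, 4.56], [0.17, 2.85], [-2.88, 2.88]. Speed limits (rad/s): [2.39, 2.39, 3.14, 3.14, 3.14, 3.14].

## Interface

Orientations are given as a rotation vector (axis times angle).
In Python, from rig import env gives the robot as it stands.
- The arm moves only by the tool carry_out, never from a script. Its argument "steps" is a list of rows, each an object of numbers: "dx", "dy", "dz": the shift along the tool's x, y, z in m; "wx", "wy", "wz": the turn, a rotation vector about the tool's x, y, z in degrees; "claw": the closure, from -1 (fully open) to 1 (shut). A call has 1 to 20 rows; each row is the pose to reach, as a shift and turn from the pose commanded when the call began, along the tool's axes at that moment; what a row does not reach only later rows make up. A row lasts 1/12 s, in which the tool goes at most 41.7 mm and 7.16 degrees, less where a joint would pass 70% of its speed; a pose out of reach is approached as far as the arm can. A call with a gripper value outside its range is refused whole. The fingers move at their own pace and stop on an object; "squeeze" is the grip in N (left out, the last holds). Time passes only in rows, so rows that repeat a pose let the fingers close. It gives the time, the measured TCP pose, the force and the opening at its end, in the units of the state.
- env.observe(): the state, without advancing time (a new reading comes with each control period).
- env.read_camera(name): name is "side" or "top" or "wrist"; returns a dict with "pixels" (480x640x3 uint8, blue, green, red), "range_z" (480x640 float32, m along the optical axis (not along the pixel's ray), 0 where there is no reading), "camera_matrix" (3x3 intrinsics, pixels), "R" (3x3) and "t" (3): a world point X has camera coordinates R X + t; the wrist camera has in their place "mount" (4x4, takes a point from camera to tool coordinates, whose origin is the TCP and whose axes are the flange's). Camera axes: x right, y down, z forward; pixel columns grow to the right and rows downward; lengths in m; the calibration is good to about 2 mm. A picture is of the moment at which its call begins: read the wrist's pose just before it.
- env.job_done(): hands the job in, once; it reports no verdict.
The state is a dict: "time_s": time; "q": joint angles; "qvel": joint speeds; "effort": joint torques, N m; "eef_pos": TCP position; "eef_rot": TCP orientation; "force": force on the tool from outside, world axes, zero at the start; "torque": the same for the moment, N m; "gripper_width": finger opening in m.
Only numpy, scipy, OpenCV 4.12 (cv2) and the standard library are available. Lean on these libraries where they do the work, as an engineer would, in place of code of your own. Each camera call takes 0.05 s, during which the arm holds its last target.

## Working session

There is one attempt and no reset: what is moved stays moved. The work goes in short steps, Python scripts to look and compute and a tool call to move; the robot and the scene stay as the last step left them, time stands still between calls to the robot, and variables do not carry over. Pictures are saved under pics/ and viewed, and the job is handed in when it is done.

Besides the shell and the picture viewer there is one more tool, called after "Request:" as a command line: name --argument value ..., lists and objects as JSON in quotes. carry_out: Moves the arm, as the interface text tells. Its arguments: {"type":"object","properties":{"steps":{"type":"array","items":{"type":"object","properties":{"dx":{"type":"number"},"dy":{"type":"number"},"dz":{"type":"number"},"wx":{"type":"number"},"wy":{"type":"number"},"wz":{"type":"number"},"claw":{"type":"number"}}}},"squeeze":{"type":"number"}},"required":["steps"]}

```bash
ls; mkdir -p pics; python3 - <<'E'
from rig import env
import cv2
print(env.observe())
for n in ("top","side","wrist"):
    c=env.read_camera(n); cv2.imwrite(f"pics/a_{n}.png",c["pixels"]); print(n,c["camera_matrix"].tolist(), c.get("mount"))
E
```

```text
pics
{'time_s': 0.0, 'q': array([-1.46530819e+00,  3.81180979e-01,  1.29823942e+00, -4.03861703e-06,
        1.46357854e+00, -2.15287243e-01]), 'qvel': array([-0.00098912,  0.00076572, -0.00123783,  0.00012571, -0.00204708,
       -0.00024053]), 'effort': array([ 7.21628862e-05, -4.37931097e+01, -2.24556506e+01,  7.12996954e-02,
        3.52704409e-02, -1.29755749e-04]), 'eef_pos': array([ 0.17339059, -0.52166785,  0.23815303]), 'eef_rot': array([-3.09988523e+00, -5.01491673e-01, -1.14862974e-04]), 'force': array([ 0.52186435, -0.18813565, -0.08288106]), 'torque': array([ 0.02996539, -0.00611821,  0.03812541]), 'gripper_width': 0.08831744581965995}
top [[572.6604972542007, 0.0, 324.48450400923], [0.0, 572.6604972542007, 237.72242104545148], [0.0, 0.0, 1.0]] None
side [[502.0325977332788, 0.0, 321.83094722308266], [0.0, 502.0325977332788, 247.6002032755763], [0.0, 0.0, 1.0]] None
wrist [[412.60264600523607, 0.0, 321.39683179850954], [0.0, 412.60264600523607, 239.68359435303216], [0.0, 0.0, 1.0]] [[ 7.06069889e-05 -9.65085512e-01 -2.61935011e-01  6.74470409e-02]
 [ 9.99999990e-01  3.56824185e-05  1.38089226e-04 -4.87795005e-04]
 [-1.23921437e-04 -2.61935018e-01  9.65085505e-01 -1.45850562e-01]
 [ 0.00000000e+00  0.00000000e+00  0.00000000e+00  1.00000000e+00]]
```

View pics/a_top.png

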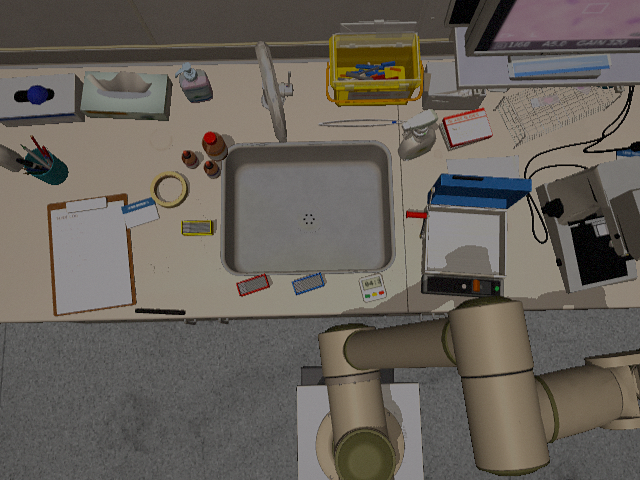

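View pics/a_side.png

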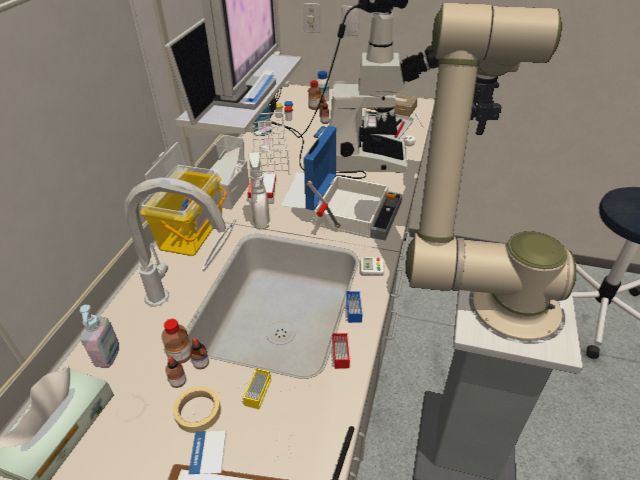

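Red, blue and yellow racks are visible at top-view pixels (254,285), (308,283) and (198,228). The chest is at (465,240), the timer at (373,289) and the marker at (160,311).

```bash
cat > h.py <<'E'
import numpy as np, cv2
from rig import env
from scipy.spatial.transform import Rotation as Rot
def cam(n):
    s=env.observe(); c=env.read_camera(n)
    if n=="wrist":
        M=np.eye(4);M[:3,:3]=Rot.from_rotvec(s["eef_rot"]).as_matrix();M[:3,3]=s["eef_pos"]
        T=M@c["mount"]
    else:
        T=np.eye(4);T[:3,:3]=c["R"].T;T[:3,3]=-c["R"].T@c["t"]
    c["T"]=T;return c
def cloud(c):
    K=c["camera_matrix"];z=c["range_z"];v,u=np.mgrid[:480,:640]
    P=np.stack([(u-K[0,2])/K[0,0]*z,(v-K[1,2])/K[1,1]*z,z],-1)
    W=P@c["T"][:3,:3].T+c["T"][:3,3];W[z==0]=np.nan
    return W
def hsv(c): return cv2.cvtColor(c["pixels"],cv2.COLOR_BGR2HSV)
def proj(c,X):
    T=np.linalg.inv(c["T"]);p=T[:3,:3]@np.array(X)+T[:3,3];q=c["camera_matrix"]@p;return q[:2]/q[2]
def rect(W,mask):
    P=W[mask];P=P[np.isfinite(P).all(1)]
    r=cv2.minAreaRect((P[:,:2]*1000).astype(np.float32));return r,np.median(P,0),len(P),np.percentile(P[:,2],[2,50,98])
def tip():
    s=env.observe();return s["eef_pos"],Rot.from_rotvec(s["eef_rot"]).as_matrix()
E
python3 - <<'E'
from h import *
np.set_printoptions(precision=4,suppress=True)
c=cam("top");W=cloud(c);H=hsv(c)
print(c["T"])
def box(u0,v0,u1,v1):
    m=np.zeros((480,640),bool);m[v0:v1,u0:u1]=1;return m
for n,b in dict(red=(230,265,277,302),blue=(285,265,330,302),yellow=(175,212,220,245)).items():
    m=box(*b)&(W[...,2]>0.015)
    print(n,rect(W,m))
print('table',np.nanmedian(W[250:300,60:120,2]))
# chest
for p in [(427,270),(500,275),(424,209),(506,211),(466,240),(424,240),(505,240),(466,275),(415,214),(490,190),(433,195),(528,190),(476,285),(495,287),(430,285)]:
    print(p,W[p[1],p[0]])
b=c["pixels"][160:320,380:580];cv2.imwrite("pics/b.png",cv2.resize(b,None,fx=4,fy=3.75,interpolation=cv2.INTER_CUBIC))
for n in ("side",):
    b=cam("side")["pixels"][110:250,280:420];cv2.imwrite("pics/c.png",cv2.resize(b,None,fx=4,fy=4,interpolation=cv2.INTER_CUBIC))
E
```

```text
[[-0.0232 -0.9829  0.1829  0.2545]
 [-0.9997  0.0231 -0.0027  0.0812]
 [-0.0016 -0.1829 -0.9831  1.5325]
 [ 0.      0.      0.      1.    ]]
red (((410.6900329589844, 268.78302001953125), (45.5732536315918, 79.9524917602539), 18.705141067504883), array([0.4145, 0.2709, 0.0264]), 374, array([0.0159, 0.0264, 0.0371]))
blue (((414.4014892578125, 124.40338897705078), (36.05290985107422, 79.85054779052734), 16.93697738647461), array([0.4141, 0.1262, 0.0269]), 340, array([0.0159, 0.0269, 0.0362]))
yellow (((572.011962890625, 420.3002014160156), (38.55824661254883, 81.96426391601562), 2.0058794021606445), array([0.5729, 0.4203, 0.0272]), 414, array([0.0163, 0.0272, 0.0371]))
table 0.005894697449505104
(427, 270) [ 0.4369 -0.1856  0.062 ]
(500, 275) [ 0.4203 -0.375   0.0558]
(424, 209) [ 0.6072 -0.1933  0.026 ]
(506, 211) [ 0.5906 -0.4057  0.0517]
(466, 240) [ 0.5223 -0.3048  0.0106]
(424, 240) [ 0.5197 -0.1861  0.0401]
(505, 240) [ 0.5115 -0.3946  0.0582]
(466, 275) [ 0.4225 -0.2875  0.0539]
(415, 214) [ 0.5769 -0.1558  0.102 ]
(490, 190) [ 0.6264 -0.3418  0.137 ]
(433, 195) [ 0.6142 -0.1957  0.1469]
(528, 190) [ 0.5956 -0.3973  0.2448]
(476, 285) [ 0.393  -0.3032  0.0853]
(495, 287) [ 0.3908 -0.3641  0.041 ]
(430, 285) [ 0.3997 -0.1944  0.0448]
```

```bash
python3 - <<'E'
import rig,inspect;print([a for a in dir(rig.env) if a[0]!='_'])
E
```

```text
['Unreachable', 'job_done', 'observe', 'pinch_z', 'read_camera']
```

View pics/b.png

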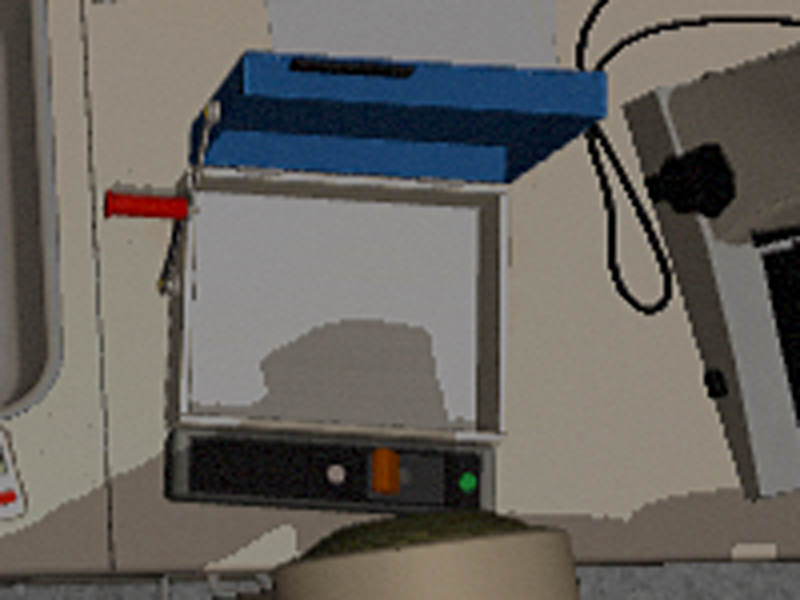

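View pics/c.png

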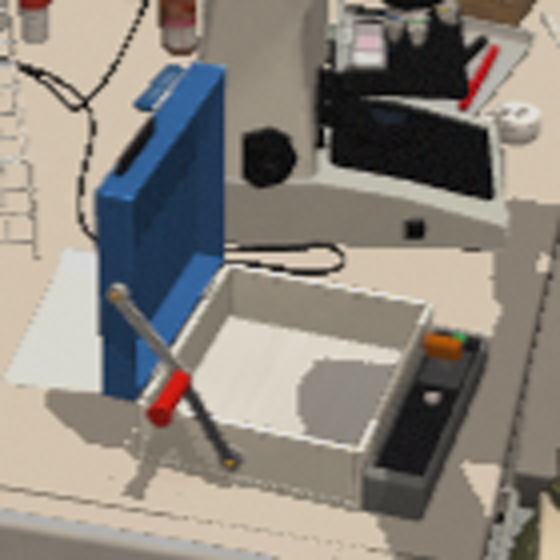

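The chest is empty with its lid open. The red bar is at crop pixel (146,206), the paddle at (384,470) leans left (off), and no green rack shows. Next I'll fit the chest pose.

```bash
python3 - <<'E'
from h import *
from scipy.optimize import least_squares
np.set_printoptions(precision=4,suppress=True)
for n in("top","side"):
    c=cam(n);W=cloud(c);H=hsv(c)
    m=(abs(W[...,2]-0.061)<0.006)&(W[...,0]>.38)&(W[...,0]<.66)&(W[...,1]<-.15)&(W[...,1]>-.45)&(H[...,1]<70)
    P=W[m];print(n,len(P),P[:,2].mean(), cv2.minAreaRect((P[:,:2]*1000).astype(np.float32)))
    # robust fit of rectangle outline (wall centreline 176x206)
    def res(p):
        a=p[2];R=np.array([[np.cos(a),-np.sin(a)],[np.sin(a),np.cos(a)]]);q=(P[:,:2]-p[:2])@R
        d=np.abs(q)-[.088,.103]
        sd=np.where((d>0).any(1),np.linalg.norm(np.maximum(d,0),axis=1),d.max(1));return sd
    r=least_squares(res,[.507,-.29,-.05],loss='soft_l1',f_scale=.003);print(r.x,np.median(abs(r.fun)))
    hh=H
    m=(hh[...,2]>90)&(hh[...,1]>180)&((hh[...,0]<6)|(hh[...,0]>174))&(abs(W[...,0]-.577)<.06)&(abs(W[...,1]+.155)<.06)
    print('bar',m.sum(),rect(W,m))
    m=(hh[...,1]>150)&(hh[...,0]>6)&(hh[...,0]<20)&(W[...,2]>.045)&(abs(W[...,0]-.393)<.05)&(abs(W[...,1]+.3)<.08)
    print('tog',m.sum(),rect(W,m))
    for nm,(x,y) in dict(red=(.411,.269),blue=(.414,.124),yellow=(.572,.42)).items():
        m=(abs(W[...,0]-x)<.06)&(abs(W[...,1]-y)<.06)&(W[...,2]>.015)&(W[...,2]<.06);print(nm,rect(W,m))
    print('table',np.nanmedian(W[(abs(W[...,0]-.5)<.03)&(abs(W[...,1]-.5)<.03)][:,2]))
c=cam("top");b=c["pixels"][200:320,130:400];cv2.imwrite("pics/d.png",cv2.resize(b,None,fx=2.96,fy=2.96,interpolation=cv2.INTER_CUBIC))
E
```

```text
top 687 0.0598495636575087 ((505.4721374511719, -288.210693359375), (231.8346710205078, 216.18154907226562), 80.34457397460938)
[ 0.513  -0.2915 -0.0904] 0.0015646617102068883
bar 106 (((574.156982421875, -158.16293334960938), (49.35836410522461, 15.658513069152832), 84.55640411376953), array([ 0.5744, -0.1578,  0.1063]), 106, array([0.0973, 0.1063, 0.1126]))
tog 82 (((393.7252502441406, -300.31134033203125), (112.8394775390625, 28.495161056518555), 82.87908935546875), array([ 0.3926, -0.3021,  0.0844]), 82, array([0.0611, 0.0844, 0.0924]))
red (((414.7451171875, 270.1925964355469), (36.741485595703125, 80.28539276123047), 18.018333435058594), array([0.4146, 0.2715, 0.0265]), 360, array([0.0159, 0.0265, 0.0365]))
blue (((414.64141845703125, 124.34602355957031), (36.256103515625, 79.78921508789062), 17.168405532836914), array([0.4136, 0.126 , 0.0269]), 340, array([0.016 , 0.0269, 0.0369]))
yellow (((571.7072143554688, 420.0725402832031), (37.10976028442383, 81.6879653930664), 1.366983413696289), array([0.573 , 0.4193, 0.0272]), 414, array([0.0162, 0.0272, 0.0375]))
table 0.00153594993
[... 425 characters left out ...]
299049377441406, 61.737918853759766), 1.6417157649993896), array([ 0.3919, -0.299 ,  0.084 ]), 48, array([0.0636, 0.084 , 0.0909]))
red (((413.6869201660156, 270.5794372558594), (35.979759216308594, 84.1549301147461), 17.625064849853516), array([0.4131, 0.2736, 0.0277]), 375, array([0.0166, 0.0277, 0.0362]))
blue (((414.1378479003906, 124.20584106445312), (36.192874908447266, 86.42426300048828), 17.17123794555664), array([0.4129, 0.1251, 0.0275]), 339, array([0.0158, 0.0275, 0.0366]))
yellow (((571.3269653320312, 419.9940490722656), (36.830223083496094, 81.94416809082031), 0.15883587300777435), array([0.5712, 0.422 , 0.0273]), 588, array([0.018 , 0.0273, 0.0363]))
table 0.0008209463832130615
```

View pics/d.png

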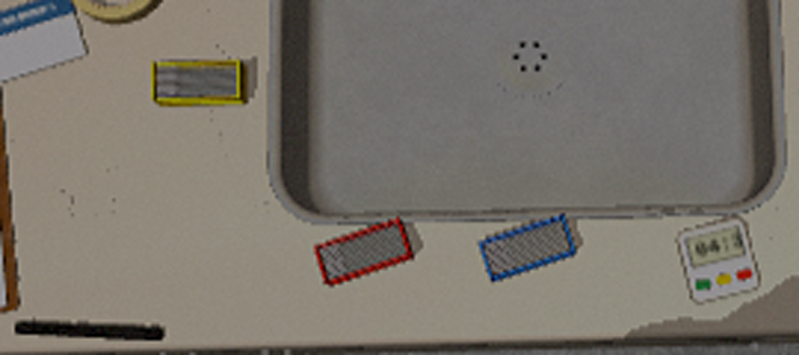

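```bash
cat >> h.py <<'E'
C0=np.array([.5127,-.291]);CY=-.091
def ch(x,y,z=0):
    c,s=np.cos(CY),np.sin(CY);return [C0[0]+c*x-s*y,C0[1]+s*x+c*y,z]
def toch(X):
    c,s=np.cos(CY),np.sin(CY);d=np.array(X[:2])-C0;return np.array([c*d[0]+s*d[1],-s*d[0]+c*d[1],X[2]])
def down(yaw):
    y=np.deg2rad(yaw);return np.array([[np.cos(y),np.sin(y),0],[np.sin(y),-np.cos(y),0],[0,0,-1.]])
def plan(wps):
    p,R=tip()
    s=env.observe();print("t",round(s["time_s"],2),"at",p.round(4),"yaw",np.rad2deg(np.arctan2(R[1,0],R[0,0])).round(1),"tilt",np.rad2deg(np.arccos(-R[2,2])).round(2),"F",s["force"].round(2),"w",round(s["gripper_width"],4))
    q,Rq=p,R
    for w in wps:
        Rd=w[3] if not np.isscalar(w[3]) else down(w[3])
        t=np.array(w[:3]);d=R.T@(t-p);r=np.rad2deg(Rot.from_matrix(R.T@Rd).as_rotvec())
        a=np.rad2deg(Rot.from_matrix(Rq.T@Rd).magnitude())
        print("d",(d*1000).round(1),"w",r.round(1),"rows",np.ceil(max(np.linalg.norm(t-q)/.0417,a/7.16)))
        q,Rq=t,Rd
def racks():
    for n in("top",):
        c=cam(n);W=cloud(c);H=hsv(c);ok=(H[...,1]>130)&(H[...,2]>50)&(W[...,2]>.008)&(W[...,2]<.06)&(W[...,0]>.3)&(W[...,0]<.8)
        for nm,lo,hi in(("blue",105,125),("green",45,90),("yellow",22,38),("red",-6,6)):
            h=H[...,0].astype(int);h=np.where(h>150,h-180,h)
            m=ok&(h>=lo)&(h<=hi)
            n_,L,st,ce=cv2.connectedComponentsWithStats(cv2.morphologyEx(m.astype(np.uint8),cv2.MORPH_CLOSE,np.ones((7,7))))
            for i in range(1,n_):
                if st[i,4]<80: continue
                r,me,k,z=rect(W,(L==i)&(W[...,2]>.015)&(W[...,2]<.06))
                print(nm,"px",ce[i].round(),"xy",np.round(r[0],1),np.round(r[1],1),"ang",round(r[2],1),"z",z.round(3))
E
python3 - <<'E'
from h import *
racks()
plan([(.4144,.1243,.15,107)])
E
```

```text
return _methods._mean(a, axis=axis, dtype=dtype,
  ret = um.true_divide(
Traceback (most recent call last):
  File "h.py", line 51, in racks
    r,me,k,z=rect(W,(L==i)&(W[...,2]>.015)&(W[...,2]<.06))
             ~~~~^^^^^^^^^^^^^^^^^^^^^^^^^^^^^^^^^^^^^^^^^
  File "h.py", line 22, in rect
    r=cv2.minAreaRect((P[:,:2]*1000).astype(np.float32));return r,np.median(P,0),len(P),np.percentile(P[:,2],[2,50,98])
                                                                                        ~~~~~~~~~~~~~^^^^^^^^^^^^^^^^^^
IndexError: index -1 is out of bounds for axis 0 with size 0
```

```bash
sed -i 's/                if st\[i,4\]<80: continue/                if st[i,4]<80 or ((L==i)\&(W[...,2]>.015)\&(W[...,2]<.06)).sum()<60: continue/' h.py
python3 - <<'E'
from h import *
racks()
plan([(.4144,.1243,.15,107)])
E
```

```text
blue px [308. 283.] xy [414.3 124.2] [35.1 78. ] ang 17.1 z [0.016 0.029 0.038]
yellow px [197. 228.] xy [572.1 421.2] [83.3 36.4] ang 89.5 z [0.018 0.03  0.038]
red px [254. 284.] xy [414.4 270.3] [36.2 80.1] ang 18.2 z [0.019 0.029 0.039]
t 0.5 at [ 0.1734 -0.5219  0.2387] yaw 18.4 tilt 0.01 F [-0.01 -0.63 -0.34] w 0.0883
d [ 432.4 -537.3   88.8] w [ -0.   -0.  -88.6] rows 17.0
```

Request:
carry_out --steps '[{"dx":0.216,"dy":-0.269,"dz":0.02,"wz":-44},{"dx":0.216,"dy":-0.269,"dz":0.02,"wz":-44},{"dx":0.216,"dy":-0.269,"dz":0.02,"wz":-44},{"dx":0.216,"dy":-0.269,"dz":0.02,"wz":-44},{"dx":0.216,"dy":-0.269,"dz":0.02,"wz":-44},{"dx":0.216,"dy":-0.269,"dz":0.02,"wz":-44},{"dx":0.216,"dy":-0.269,"dz":0.02,"wz":-44},{"dx":0.216,"dy":-0.269,"dz":0.02,"wz":-44},{"dx":0.432,"dy":-0.537,"dz":0.089,"wz":-88.6},{"dx":0.432,"dy":-0.537,"dz":0.089,"wz":-88.6},{"dx":0.432,"dy":-0.537,"dz":0.089,"wz":-88.6},{"dx":0.432,"dy":-0.537,"dz":0.089,"wz":-88.6},{"dx":0.432,"dy":-0.537,"dz":0.089,"wz":-88.6},{"dx":0.432,"dy":-0.537,"dz":0.089,"wz":-88.6},{"dx":0.432,"dy":-0.537,"dz":0.089,"wz":-88.6},{"dx":0.432,"dy":-0.537,"dz":0.089,"wz":-88.6},{"dx":0.432,"dy":-0.537,"dz":0.089,"wz":-88.6},{"dx":0.432,"dy":-0.537,"dz":0.089,"wz":-88.6},{"dx":0.432,"dy":-0.537,"dz":0.089,"wz":-88.6},{"dx":0.432,"dy":-0.537,"dz":0.089,"wz":-88.6}]'

```text
validation failed for argument at $.st...
```

```bash
python3 - <<'E'
from h import *
c=cam("wrist");cv2.imwrite("pics/w1.png",c["pixels"])
W=cloud(c);m=(abs(W[...,0]-.414)<.06)&(abs(W[...,1]-.124)<.06)&(W[...,2]>.015)&(W[...,2]<.06)
print(rect(W,m)); print(proj(c,tip()[0]))
t=cam("top");cv2.imwrite("pics/t1.png",t["pixels"])
plan([(.4144,.1243,.008,107)])
E
```

```text
return _methods._mean(a, axis=axis, dtype=dtype,
  ret = um.true_divide(
Traceback (most recent call last):
  File "h.py", line 22, in rect
    r=cv2.minAreaRect((P[:,:2]*1000).astype(np.float32));return r,np.median(P,0),len(P),np.percentile(P[:,2],[2,50,98])
                                                                                        ~~~~~~~~~~~~~^^^^^^^^^^^^^^^^^^
IndexError: index -1 is out of bounds for axis 0 with size 0
```

View pics/w1.png

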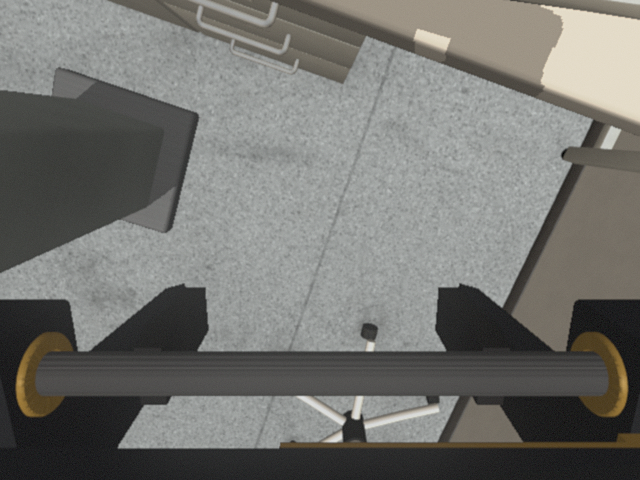

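The wrist view still shows the floor and the finger tips at (190,300) and (450,300), so the arm did not move. The call was refused as invalid, so I'll try a smaller one.

Request:
carry_out --steps '[{"dx":0.216,"dy":-0.269,"dz":0.02,"wx":0,"wy":0,"wz":-44,"claw":-1},{"dx":0.216,"dy":-0.269,"dz":0.02,"wx":0,"wy":0,"wz":-44,"claw":-1}]' --squeeze 20

```text
time_s: 0.72
eef_pos: [0.2021, -0.4438, 0.2332]
eef_rot: [-3.013, -0.889, -0.0]
force: [-0.1, 0.1, 1.1]
gripper_width: 0.0876
```

```bash
python3 - <<'E'
from h import *
plan([(.4144,.1243,.15,107)])
E
```

```text
t 0.72 at [ 0.2021 -0.4438  0.2332] yaw 32.9 tilt 0.03 F [-0.05  0.09  1.13] w 0.0876
d [ 486.8 -361.7   83.4] w [ -0.   -0.  -74.1] rows 15.0
```

Request:
carry_out --steps '[{"dx":0.487,"dy":-0.362,"dz":0.083,"wx":0,"wy":0,"wz":-74,"claw":-1},{"dx":0.487,"dy":-0.362,"dz":0.083,"wx":0,"wy":0,"wz":-74,"claw":-1},{"dx":0.487,"dy":-0.362,"dz":0.083,"wx":0,"wy":0,"wz":-74,"claw":-1},{"dx":0.487,"dy":-0.362,"dz":0.083,"wx":0,"wy":0,"wz":-74,"claw":-1},{"dx":0.487,"dy":-0.362,"dz":0.083,"wx":0,"wy":0,"wz":-74,"claw":-1},{"dx":0.487,"dy":-0.362,"dz":0.083,"wx":0,"wy":0,"wz":-74,"claw":-1},{"dx":0.487,"dy":-0.362,"dz":0.083,"wx":0,"wy":0,"wz":-74,"claw":-1},{"dx":0.487,"dy":-0.362,"dz":0.083,"wx":0,"wy":0,"wz":-74,"claw":-1},{"dx":0.487,"dy":-0.362,"dz":0.083,"wx":0,"wy":0,"wz":-74,"claw":-1},{"dx":0.487,"dy":-0.362,"dz":0.083,"wx":0,"wy":0,"wz":-74,"claw":-1},{"dx":0.487,"dy":-0.362,"dz":0.083,"wx":0,"wy":0,"wz":-74,"claw":-1},{"dx":0.487,"dy":-0.362,"dz":0.083,"wx":0,"wy":0,"wz":-74,"claw":-1},{"dx":0.487,"dy":-0.362,"dz":0.083,"wx":0,"wy":0,"wz":-74,"claw":-1},{"dx":0.487,"dy":-0.362,"dz":0.083,"wx":0,"wy":0,"wz":-74,"claw":-1},{"dx":0.487,"dy":-0.362,"dz":0.083,"wx":0,"wy":0,"wz":-74,"claw":-1},{"dx":0.487,"dy":-0.362,"dz":0.083,"wx":0,"wy":0,"wz":-74,"claw":-1},{"dx":0.487,"dy":-0.362,"dz":0.083,"wx":0,"wy":0,"wz":-74,"claw":-1}]'

```text
time_s: 2.13
eef_pos: [0.4165, 0.1248, 0.1506]
eef_rot: [-1.871, -2.523, 0.001]
force: [-0.5, -0.4, 0.3]
gripper_width: 0.0877
```

```bash
cat >> h.py <<'E'
def near(c,x,y,r=.06,lo=.015,hi=.06):
    W=cloud(c);m=(abs(W[...,0]-x)<r)&(abs(W[...,1]-y)<r)&(W[...,2]>lo)&(W[...,2]<hi)
    return rect(W,m) if m.sum()>20 else m.sum()
E
python3 - <<'E'
from h import *
plan([(.4144,.1243,.008,107)])
c=cam("wrist");cv2.imwrite("pics/w2.png",c["pixels"])
print(near(c,.414,.124)); print(proj(c,tip()[0]))
t=cam("top");cv2.imwrite("pics/t1.png",t["pixels"])
E
```

```text
t 2.13 at [0.4165 0.1248 0.1506] yaw 106.9 tilt 0.03 F [-0.5  -0.36  0.26] w 0.0877
d [  0.2  -2.1 142.6] w [-0.  -0.  -0.1] rows 4.0
(((413.03253173828125, 124.56275939941406), (36.04420471191406, 80.25347137451172), 17.069108963012695), array([0.41176551, 0.12599828, 0.02783783]), 3872, array([0.01652355, 0.02783783, 0.03436129]))
[319.29603862 312.24812963]
```

View pics/w2.png

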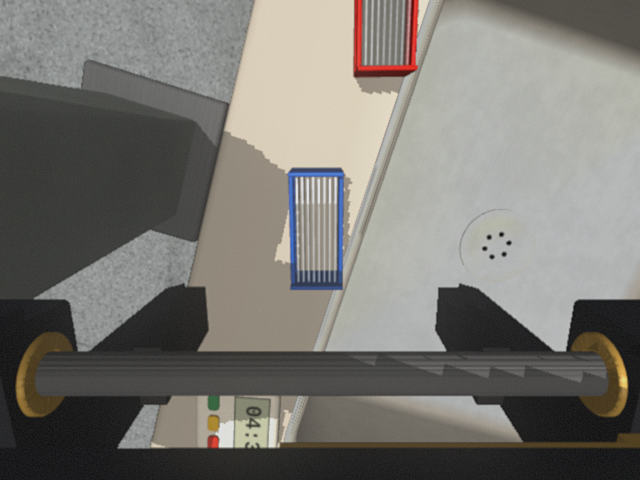

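View pics/t1.png

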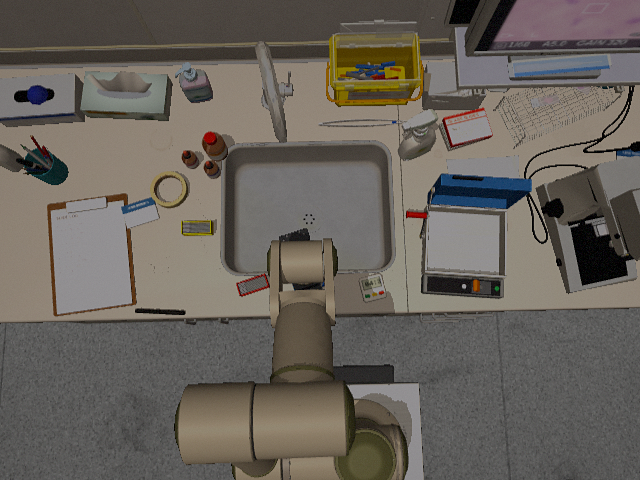

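The wrist view shows the blue rack at (316,230), long side aligned with the tool, and the red one at (386,35). The top view shows nothing else new, so there are three racks and no green one.

```bash
python3 - <<'E'
from h import *
plan([(.4135,.1245,.008,107)])
W=cloud(cam("wrist"))
# height profile along short axis through rack centre
a=np.deg2rad(17)
for d in range(-60,70,8):
    x=.4135+d/1000*np.cos(a);y=.1245+d/1000*np.sin(a)
    m=np.hypot(W[...,0]-x,W[...,1]-y)<.004;print(d,np.nanmedian(W[m][:,2]).round(4) if m.any() else None,end="; ")
E
```

```text
t 2.23 at [0.4164 0.1232 0.151 ] yaw 106.7 tilt 0.02 F [-0.23  0.83  0.16] w 0.088
d [  2.1  -2.4 143. ] w [-0.   0.  -0.3] rows 4.0
-60 -0.0002; -52 0.2148; -44 0.171; -36 -0.0002; -28 -0.0004; -20 0.0014; -12 0.0148; -4 0.0155; 4 0.0004; 12 0.0255; 20 -0.0001; 28 -0.0004; 36 -0.0029; 44 0.165; 52 0.215; 60 None; 68 -0.1554;
```

Request:
carry_out --steps '[{"dx":0.002,"dy":-0.002,"dz":0.06,"wx":0,"wy":0,"wz":0,"claw":-0.3},{"dx":0.002,"dy":-0.002,"dz":0.08,"wx":0,"wy":0,"wz":0,"claw":-0.3},{"dx":0.002,"dy":-0.002,"dz":0.1,"wx":0,"wy":0,"wz":0,"claw":-0.3},{"dx":0.002,"dy":-0.002,"dz":0.12,"wx":0,"wy":0,"wz":0,"claw":-0.3},{"dx":0.002,"dy":-0.002,"dz":0.135,"wx":0,"wy":0,"wz":0,"claw":-0.3},{"dx":0.002,"dy":-0.002,"dz":0.143,"wx":0,"wy":0,"wz":0,"claw":-0.3},{"dx":0.002,"dy":-0.002,"dz":0.143,"wx":0,"wy":0,"wz":0,"claw":-0.3},{"dx":0.002,"dy":-0.002,"dz":0.143,"wx":0,"wy":0,"wz":0,"claw":1},{"dx":0.002,"dy":-0.002,"dz":0.143,"wx":0,"wy":0,"wz":0,"claw":1},{"dx":0.002,"dy":-0.002,"dz":0.143,"wx":0,"wy":0,"wz":0,"claw":1},{"dx":0.002,"dy":-0.002,"dz":0.143,"wx":0,"wy":0,"wz":0,"claw":1},{"dx":0.002,"dy":-0.002,"dz":0.143,"wx":0,"wy":0,"wz":0,"claw":1}]' --squeeze 20

```text
time_s: 3.28
eef_pos: [0.4144, 0.1251, 0.0087]
eef_rot: [1.874, 2.52, 0.001]
force: [-1.3, -1.9, 7.8]
gripper_width: 0.0354
```

```bash
python3 - <<'E'
from h import *
print(ch(-40,50),ch(-40,-50),ch(35,-5))if 0 else None
plan([(.4135,.1245,.19,107),(*ch(-.040,.045,.19),174.8),(*ch(-.040,.045,.05),174.8),(*ch(-.040,.045,.017),174.8)])
E
```

```text
t 3.28 at [0.4144 0.1251 0.0087] yaw 106.7 tilt 0.08 F [-1.33 -1.88  7.82] w 0.0354
d [  -0.4   -0.8 -181.3] w [ 0.1  0.  -0.3] rows 5.0
d [-370.2  -45.6 -181.1] w [  0.    0.1 -68.1] rows 10.0
d [-370.1  -45.8  -41.1] w [  0.    0.1 -68.1] rows 4.0
d [-370.1  -45.8   -8.1] w [  0.    0.1 -68.1] rows 1.0
```

Request:
carry_out --steps '[{"dx":0,"dy":0,"dz":-0.03,"wx":0,"wy":0,"wz":0,"claw":1},{"dx":0,"dy":0,"dz":-0.07,"wx":0,"wy":0,"wz":0,"claw":1},{"dx":0,"dy":0,"dz":-0.11,"wx":0,"wy":0,"wz":0,"claw":1},{"dx":0,"dy":0,"dz":-0.15,"wx":0,"wy":0,"wz":0,"claw":1},{"dx":-0.03,"dy":-0.004,"dz":-0.18,"wx":0,"wy":0,"wz":-6,"claw":1},{"dx":-0.065,"dy":-0.008,"dz":-0.18,"wx":0,"wy":0,"wz":-12,"claw":1},{"dx":-0.1,"dy":-0.012,"dz":-0.18,"wx":0,"wy":0,"wz":-18,"claw":1},{"dx":-0.135,"dy":-0.016,"dz":-0.18,"wx":0,"wy":0,"wz":-24,"claw":1},{"dx":-0.17,"dy":-0.021,"dz":-0.18,"wx":0,"wy":0,"wz":-31,"claw":1},{"dx":-0.205,"dy":-0.025,"dz":-0.18,"wx":0,"wy":0,"wz":-37,"claw":1},{"dx":-0.24,"dy":-0.03,"dz":-0.18,"wx":0,"wy":0,"wz":-44,"claw":1},{"dx":-0.275,"dy":-0.034,"dz":-0.18,"wx":0,"wy":0,"wz":-50,"claw":1},{"dx":-0.31,"dy":-0.038,"dz":-0.18,"wx":0,"wy":0,"wz":-57,"claw":1},{"dx":-0.345,"dy":-0.042,"dz":-0.18,"wx":0,"wy":0,"wz":-63,"claw":1},{"dx":-0.37,"dy":-0.046,"dz":-0.18,"wx":0,"wy":0,"wz":-68,"claw":1},{"dx":-0.37,"dy":-0.046,"dz":-0.16,"wx":0,"wy":0,"wz":-68,"claw":1},{"dx":-0.37,"dy":-0.046,"dz":-0.13,"wx":0,"wy":0,"wz":-68,"claw":1},{"dx":-0.37,"dy":-0.046,"dz":-0.1,"wx":0,"wy":0,"wz":-68,"claw":1},{"dx":-0.37,"dy":-0.046,"dz":-0.1,"wx":0,"wy":0,"wz":-68,"claw":1}]'

```text
time_s: 4.87
eef_pos: [0.4742, -0.2409, 0.1035]
eef_rot: [-0.145, -3.131, -0.009]
force: [-0.0, 1.2, -0.8]
gripper_width: 0.036
```

```bash
python3 - <<'E'
from h import *
plan([(*ch(-.040,.045,.05),174.8),(*ch(-.040,.045,.017),174.8)])
c=cam("top");cv2.imwrite("pics/t2.png",c["pixels"])
c=cam("side");cv2.imwrite("pics/s2.png",c["pixels"])
c=cam("wrist");cv2.imwrite("pics/w3.png",c["pixels"])
E
```

```text
t 4.87 at [ 0.4742 -0.2409  0.1035] yaw 174.7 tilt 0.53 F [-0.    1.21 -0.83] w 0.036
d [-3.3 -1.7 53.5] w [ 0.3 -0.4 -0.1] rows 2.0
d [-3.5 -1.9 86.5] w [ 0.3 -0.4 -0.1] rows 1.0
```

View pics/s2.png

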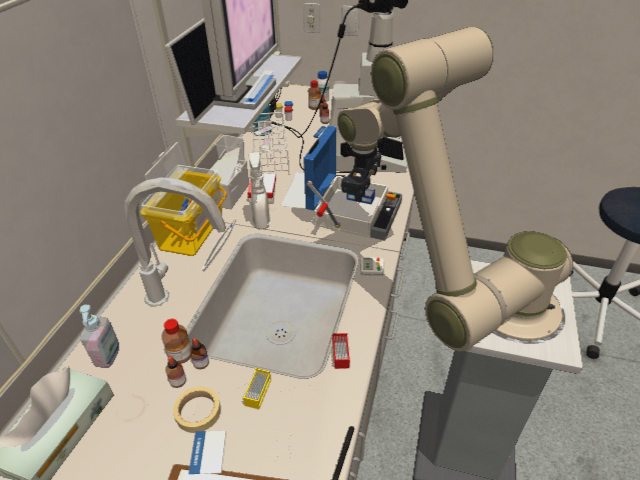

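View pics/w3.png

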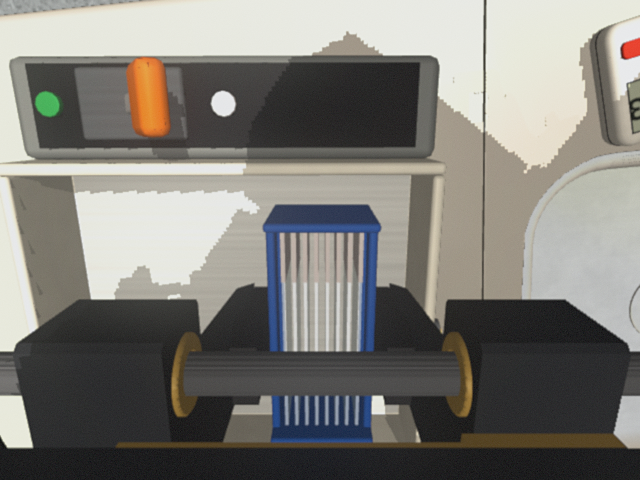

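The wrist view shows the rack held square at (322,330), inside the tub walls. Lowering it now.

Request:
carry_out --steps '[{"dx":-0.006,"dy":-0.002,"dz":0.025,"wx":0,"wy":0,"wz":0,"claw":1},{"dx":-0.006,"dy":-0.002,"dz":0.05,"wx":0,"wy":0,"wz":0,"claw":1},{"dx":-0.006,"dy":-0.002,"dz":0.07,"wx":0,"wy":0,"wz":0,"claw":1},{"dx":-0.006,"dy":-0.002,"dz":0.08,"wx":0,"wy":0,"wz":0,"claw":1},{"dx":-0.006,"dy":-0.002,"dz":0.084,"wx":0,"wy":0,"wz":0,"claw":1},{"dx":-0.006,"dy":-0.002,"dz":0.0865,"wx":0,"wy":0,"wz":0,"claw":1},{"dx":-0.006,"dy":-0.002,"dz":0.0865,"wx":0,"wy":0,"wz":0,"claw":1}]'

```text
time_s: 5.6
eef_pos: [0.4828, -0.2454, 0.0225]
eef_rot: [0.145, 3.137, -0.002]
force: [0.3, -0.4, -1.2]
gripper_width: 0.0361
```

Request:
carry_out --steps '[{"dx":0,"dy":0,"dz":0.003,"wx":0,"wy":0,"wz":0,"claw":1},{"dx":0,"dy":0,"dz":0.003,"wx":0,"wy":0,"wz":0,"claw":1}]'

```text
time_s: 5.77
eef_pos: [0.4825, -0.2452, 0.019]
eef_rot: [0.145, 3.137, -0.001]
force: [-0.4, 0.3, -1.0]
gripper_width: 0.0357
```

Request:
carry_out --steps '[{"dx":0,"dy":0,"dz":0.002,"wx":0,"wy":0,"wz":0,"claw":1},{"dx":0,"dy":0,"dz":0.003,"wx":0,"wy":0,"wz":0,"claw":1},{"dx":0,"dy":0,"dz":0.003,"wx":0,"wy":0,"wz":0,"claw":1}]'

```text
time_s: 6.02
eef_pos: [0.4825, -0.2453, 0.0167]
eef_rot: [0.145, 3.137, -0.002]
force: [-2.6, 0.7, 9.4]
gripper_width: 0.0359
```

Contact at 9 N, so the rack is on the floor. Release and rise.

Request:
carry_out --steps '[{"dx":0,"dy":0,"dz":-0.001,"wx":0,"wy":0,"wz":0,"claw":-0.15},{"dx":0,"dy":0,"dz":-0.001,"wx":0,"wy":0,"wz":0,"claw":-0.15},{"dx":0,"dy":0,"dz":-0.001,"wx":0,"wy":0,"wz":0,"claw":-0.15},{"dx":0,"dy":0,"dz":-0.001,"wx":0,"wy":0,"wz":0,"claw":-0.15},{"dx":0,"dy":0,"dz":-0.02,"wx":0,"wy":0,"wz":0,"claw":-0.15},{"dx":0,"dy":0,"dz":-0.05,"wx":0,"wy":0,"wz":0,"claw":-0.15},{"dx":0,"dy":0,"dz":-0.09,"wx":0,"wy":0,"wz":0,"claw":-0.15},{"dx":0,"dy":0,"dz":-0.13,"wx":0,"wy":0,"wz":0,"claw":-0.15},{"dx":0,"dy":0,"dz":-0.16,"wx":0,"wy":0,"wz":0,"claw":-0.15}]'

```text
time_s: 6.77
eef_pos: [0.4824, -0.2451, 0.1785]
eef_rot: [0.145, 3.136, -0.002]
force: [1.0, -0.4, -0.3]
gripper_width: 0.0506
```

```bash
python3 - <<'E'
from h import *
racks()
plan([(.414,.2705,.15,108)])
c=cam("wrist");cv2.imwrite("pics/w4.png",c["pixels"])
E
```

```text
yellow px [198. 228.] xy [572.5 420.6] [82.6 36.6] ang 89.8 z [0.017 0.029 0.039]
red px [253. 284.] xy [413.9 270.5] [36.5 80.5] ang 18.6 z [0.019 0.029 0.04 ]
t 6.82 at [ 0.484  -0.2463  0.1835] yaw 174.7 tilt 0.64 F [ 1.42 -0.    5.03] w 0.051
d [117.6 508.4  29.2] w [-0.   0.7 66.7] rows 13.0
```

View pics/w4.png

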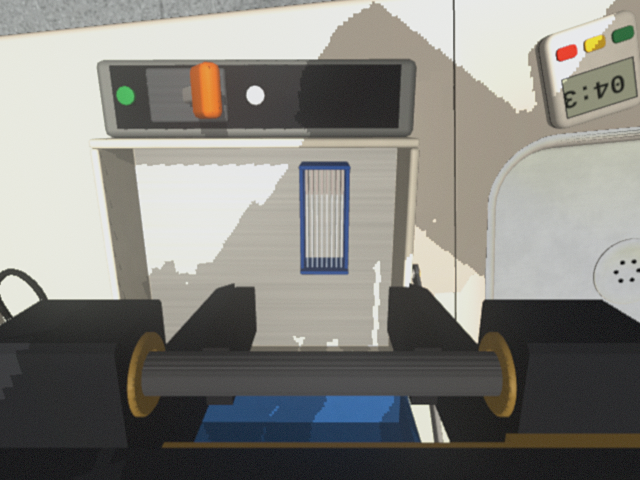

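The blue rack stands at (325,217) near the front left of the tub. Next is the red one.

Request:
carry_out --steps '[{"dx":0.118,"dy":0.508,"dz":0.03,"wx":0,"wy":0,"wz":66.7,"claw":-0.3},{"dx":0.118,"dy":0.508,"dz":0.03,"wx":0,"wy":0,"wz":66.7,"claw":-0.3},{"dx":0.118,"dy":0.508,"dz":0.03,"wx":0,"wy":0,"wz":66.7,"claw":-0.3},{"dx":0.118,"dy":0.508,"dz":0.03,"wx":0,"wy":0,"wz":66.7,"claw":-0.3},{"dx":0.118,"dy":0.508,"dz":0.03,"wx":0,"wy":0,"wz":66.7,"claw":-0.3},{"dx":0.118,"dy":0.508,"dz":0.03,"wx":0,"wy":0,"wz":66.7,"claw":-0.3},{"dx":0.118,"dy":0.508,"dz":0.03,"wx":0,"wy":0,"wz":66.7,"claw":-0.3},{"dx":0.118,"dy":0.508,"dz":0.03,"wx":0,"wy":0,"wz":66.7,"claw":-0.3},{"dx":0.118,"dy":0.508,"dz":0.03,"wx":0,"wy":0,"wz":66.7,"claw":-0.3},{"dx":0.118,"dy":0.508,"dz":0.03,"wx":0,"wy":0,"wz":66.7,"claw":-0.3},{"dx":0.118,"dy":0.508,"dz":0.03,"wx":0,"wy":0,"wz":66.7,"claw":-0.3},{"dx":0.118,"dy":0.508,"dz":0.03,"wx":0,"wy":0,"wz":66.7,"claw":-0.3},{"dx":0.118,"dy":0.508,"dz":0.03,"wx":0,"wy":0,"wz":66.7,"claw":-0.3},{"dx":0.118,"dy":0.508,"dz":0.03,"wx":0,"wy":0,"wz":66.7,"claw":-0.3},{"dx":0.118,"dy":0.508,"dz":0.03,"wx":0,"wy":0,"wz":66.7,"claw":-0.3},{"dx":0.118,"dy":0.508,"dz":0.03,"wx":0,"wy":0,"wz":66.7,"claw":-0.3}]'

```text
time_s: 8.2
eef_pos: [0.4108, 0.2723, 0.1443]
eef_rot: [-1.843, -2.543, 0.003]
force: [0.4, -1.3, -0.9]
gripper_width: 0.0572
```

```bash
python3 - <<'E'
from h import *
c=cam("wrist");cv2.imwrite("pics/w5.png",c["pixels"])
r=near(c,.414,.2705);print(r)
plan([(r[0][0][0]/1000,r[0][0][1]/1000,.008,90+r[0][2])])
E
```

```text
(((413.1102294921875, 270.8333740234375), (35.8048210144043, 80.1851577758789), 17.465003967285156), array([0.41338999, 0.27135308, 0.02775221]), 4064, array([0.01630332, 0.02775221, 0.0343111 ]))
t 8.25 at [0.4112 0.2714 0.1446] yaw 108.1 tilt 0.1 F [ 0.92  0.29 -0.8 ] w 0.0574
d [ -1.1   1.9 136.6] w [-0.1  0.   0.6] rows 4.0
```

View pics/w5.png

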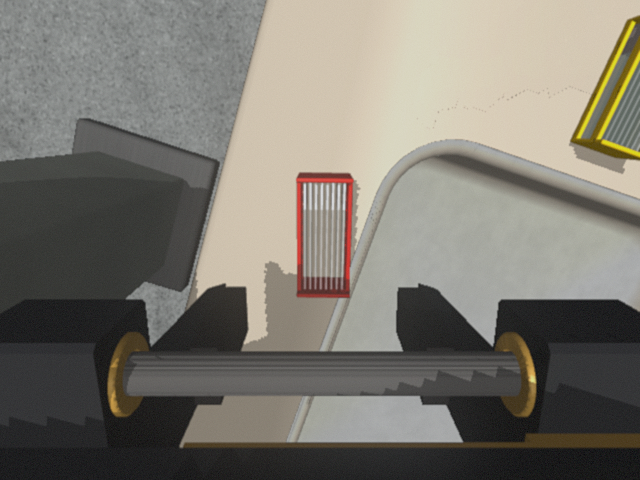

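The red rack is at (324,236), aligned between the fingers.

Request:
carry_out --steps '[{"dx":-0.001,"dy":0.002,"dz":0.04,"wx":0,"wy":0,"wz":0.6,"claw":-0.3},{"dx":-0.001,"dy":0.002,"dz":0.08,"wx":0,"wy":0,"wz":0.6,"claw":-0.3},{"dx":-0.001,"dy":0.002,"dz":0.11,"wx":0,"wy":0,"wz":0.6,"claw":-0.3},{"dx":-0.001,"dy":0.002,"dz":0.128,"wx":0,"wy":0,"wz":0.6,"claw":-0.3},{"dx":-0.001,"dy":0.002,"dz":0.1365,"wx":0,"wy":0,"wz":0.6,"claw":-0.3},{"dx":-0.001,"dy":0.002,"dz":0.1365,"wx":0,"wy":0,"wz":0.6,"claw":-0.3},{"dx":-0.001,"dy":0.002,"dz":0.1365,"wx":0,"wy":0,"wz":0.6,"claw":1},{"dx":-0.001,"dy":0.002,"dz":0.1365,"wx":0,"wy":0,"wz":0.6,"claw":1},{"dx":-0.001,"dy":0.002,"dz":0.1365,"wx":0,"wy":0,"wz":0.6,"claw":1},{"dx":-0.001,"dy":0.002,"dz":0.1365,"wx":0,"wy":0,"wz":0.6,"claw":1},{"dx":-0.001,"dy":0.002,"dz":0.1365,"wx":0,"wy":0,"wz":0.6,"claw":1}]'

```text
time_s: 9.17
eef_pos: [0.4142, 0.2714, 0.01]
eef_rot: [1.859, 2.531, 0.002]
force: [-0.8, -2.6, 7.1]
gripper_width: 0.0356
```

```bash
python3 - <<'E'
from h import *
plan([(*ch(-.038,-.05,.19),174.8),(*ch(-.038,-.05,.11),174.8)])
E
```

```text
t 9.17 at [0.4142 0.2714 0.01  ] yaw 107.4 tilt 0.11 F [-0.81 -2.6   7.05] w 0.0356
d [-597.7 -128.3 -180.1] w [  0.1   0.1 -67.4] rows 16.0
d [-597.7 -128.5 -100.1] w [  0.1   0.1 -67.4] rows 2.0
```

Request:
carry_out --steps '[{"dx":0,"dy":0,"dz":-0.03,"wx":0,"wy":0,"wz":0,"claw":1},{"dx":0,"dy":0,"dz":-0.07,"wx":0,"wy":0,"wz":0,"claw":1},{"dx":0,"dy":0,"dz":-0.11,"wx":0,"wy":0,"wz":0,"claw":1},{"dx":-0.6,"dy":-0.128,"dz":-0.18,"wx":0,"wy":0,"wz":-67.4,"claw":1},{"dx":-0.6,"dy":-0.128,"dz":-0.18,"wx":0,"wy":0,"wz":-67.4,"claw":1},{"dx":-0.6,"dy":-0.128,"dz":-0.18,"wx":0,"wy":0,"wz":-67.4,"claw":1},{"dx":-0.6,"dy":-0.128,"dz":-0.18,"wx":0,"wy":0,"wz":-67.4,"claw":1},{"dx":-0.6,"dy":-0.128,"dz":-0.18,"wx":0,"wy":0,"wz":-67.4,"claw":1},{"dx":-0.6,"dy":-0.128,"dz":-0.18,"wx":0,"wy":0,"wz":-67.4,"claw":1},{"dx":-0.6,"dy":-0.128,"dz":-0.18,"wx":0,"wy":0,"wz":-67.4,"claw":1},{"dx":-0.6,"dy":-0.128,"dz":-0.18,"wx":0,"wy":0,"wz":-67.4,"claw":1},{"dx":-0.6,"dy":-0.128,"dz":-0.18,"wx":0,"wy":0,"wz":-67.4,"claw":1},{"dx":-0.6,"dy":-0.128,"dz":-0.18,"wx":0,"wy":0,"wz":-67.4,"claw":1},{"dx":-0.6,"dy":-0.128,"dz":-0.18,"wx":0,"wy":0,"wz":-67.4,"claw":1},{"dx":-0.6,"dy":-0.128,"dz":-0.18,"wx":0,"wy":0,"wz":-67.4,"claw":1},{"dx":-0.6,"dy":-0.128,"dz":-0.18,"wx":0,"wy":0,"wz":-67.4,"claw":1},{"dx":-0.6,"dy":-0.128,"dz":-0.18,"wx":0,"wy":0,"wz":-67.4,"claw":1},{"dx":-0.6,"dy":-0.128,"dz":-0.18,"wx":0,"wy":0,"wz":-67.4,"claw":1},{"dx":-0.6,"dy":-0.128,"dz":-0.18,"wx":0,"wy":0,"wz":-67.4,"claw":1},{"dx":-0.6,"dy":-0.128,"dz":-0.18,"wx":0,"wy":0,"wz":-67.4,"claw":1}]'

```text
time_s: 10.83
eef_pos: [0.4708, -0.3441, 0.1895]
eef_rot: [0.147, 3.137, -0.004]
force: [0.1, 0.0, -1.7]
gripper_width: 0.0357
```

```bash
python3 - <<'E'
from h import *
c=cam("wrist");cv2.imwrite("pics/w6.png",c["pixels"])
plan([(*ch(-.037,-.05,.09),174.8),(*ch(-.037,-.05,.018),174.8)])
E
```

```text
t 10.88 at [ 0.4709 -0.3451  0.1894] yaw 174.6 tilt 0.18 F [-1.47 -1.15 -0.45] w 0.0356
d [ 0.5  7.9 99.4] w [-0.2  0.1 -0.2] rows 3.0
d [  0.6   8.1 171.4] w [-0.2  0.1 -0.2] rows 2.0
```

View pics/w6.png

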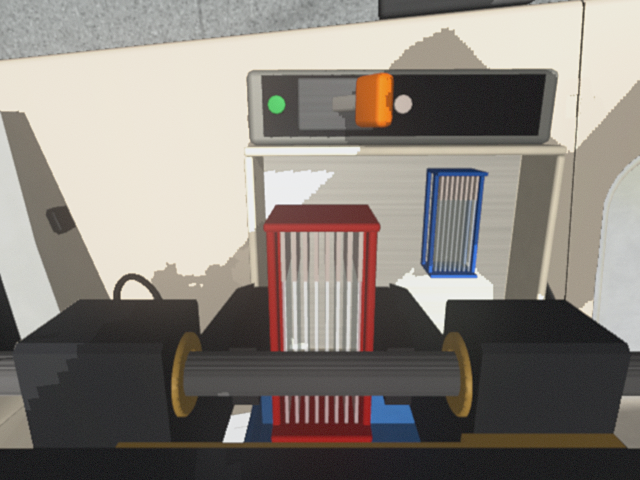

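The red rack is held at (322,330) above the tub and the blue one at (455,222) is well clear.

Request:
carry_out --steps '[{"dx":0.0,"dy":0.008,"dz":0.04,"wx":0,"wy":0,"wz":0,"claw":1},{"dx":0.0,"dy":0.008,"dz":0.08,"wx":0,"wy":0,"wz":0,"claw":1},{"dx":0.0,"dy":0.008,"dz":0.11,"wx":0,"wy":0,"wz":0,"claw":1},{"dx":0.0,"dy":0.008,"dz":0.135,"wx":0,"wy":0,"wz":0,"claw":1},{"dx":0.0,"dy":0.008,"dz":0.155,"wx":0,"wy":0,"wz":0,"claw":1},{"dx":0.0,"dy":0.008,"dz":0.165,"wx":0,"wy":0,"wz":0,"claw":1},{"dx":0.0,"dy":0.008,"dz":0.169,"wx":0,"wy":0,"wz":0,"claw":1},{"dx":0.0,"dy":0.008,"dz":0.171,"wx":0,"wy":0,"wz":0,"claw":1},{"dx":0.0,"dy":0.008,"dz":0.171,"wx":0,"wy":0,"wz":0,"claw":1}]'

```text
time_s: 11.63
eef_pos: [0.4722, -0.3316, 0.0188]
eef_rot: [0.142, 3.137, -0.001]
force: [-0.6, 0.6, -0.2]
gripper_width: 0.0363
```

Request:
carry_out --steps '[{"dx":0,"dy":0,"dz":0.002,"wx":0,"wy":0,"wz":0,"claw":1},{"dx":0,"dy":0,"dz":0.002,"wx":0,"wy":0,"wz":0,"claw":1}]'

```text
time_s: 11.8
eef_pos: [0.4725, -0.332, 0.0179]
eef_rot: [0.142, 3.136, -0.003]
force: [-0.8, 1.6, 6.4]
gripper_width: 0.0355
```

Request:
carry_out --steps '[{"dx":0,"dy":0,"dz":-0.001,"wx":0,"wy":0,"wz":0,"claw":-0.15},{"dx":0,"dy":0,"dz":-0.001,"wx":0,"wy":0,"wz":0,"claw":-0.15},{"dx":0,"dy":0,"dz":-0.001,"wx":0,"wy":0,"wz":0,"claw":-0.15},{"dx":0,"dy":0,"dz":-0.001,"wx":0,"wy":0,"wz":0,"claw":-0.15},{"dx":0,"dy":0,"dz":-0.02,"wx":0,"wy":0,"wz":0,"claw":-0.15},{"dx":0,"dy":0,"dz":-0.05,"wx":0,"wy":0,"wz":0,"claw":-0.15},{"dx":0,"dy":0,"dz":-0.09,"wx":0,"wy":0,"wz":0,"claw":-0.15},{"dx":0,"dy":0,"dz":-0.13,"wx":0,"wy":0,"wz":0,"claw":-0.15},{"dx":0,"dy":0,"dz":-0.17,"wx":0,"wy":0,"wz":0,"claw":-0.15}]'

```text
time_s: 12.55
eef_pos: [0.4716, -0.3312, 0.1878]
eef_rot: [-0.142, -3.138, -0.001]
force: [1.1, 0.2, 0.9]
gripper_width: 0.0505
```

```bash
python3 - <<'E'
from h import *
racks()
plan([(*ch(-.04,.05,.2),130),(.572,.4203,.15,91)])
c=cam("wrist");cv2.imwrite("pics/w7.png",c["pixels"])
E
```

```text
blue px [444. 252.] xy [ 484.4 -244.2] [37.2 80. ] ang 85.1 z [0.016 0.035 0.045]
yellow px [198. 228.] xy [572.4 420.2] [81.5 37.1] ang 89.4 z [0.017 0.029 0.039]
t 12.6 at [ 0.4736 -0.3332  0.1961] yaw 174.8 tilt 0.75 F [-0.5  -1.19  6.25] w 0.0505
d [ 4.8 95.5 -4.8] w [-0.3  0.7 44.8] rows 7.0
d [-29.5 759.7  39.7] w [-0.   0.8 83.8] rows 16.0
```

View pics/w7.png

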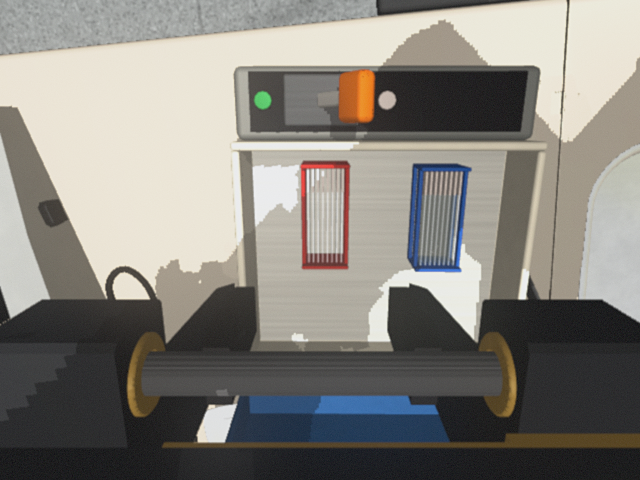

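The red rack stands at (325,215) and the blue at (438,217), both upright. Before crossing to the yellow one I'll check the faucet clearance.

```bash
python3 - <<'E'
from h import *
for n in("top","side"):
    W=cloud(cam(n));P=W[(W[...,2]>.1)&(W[...,1]>0)&(W[...,1]<.6)&(W[...,0]>.35)&(W[...,0]<.85)]
    for lo in np.arange(0,.6,.1):
        q=P[(P[:,1]>=lo)&(P[:,1]<lo+.1)];print(n,lo.round(1),len(q),q[:,0].min().round(3) if len(q) else None, q[:,2].max().round(3) if len(q) else None)
E
```

```text
top 0.0 762 0.35 0.672
top 0.1 990 0.722 0.395
top 0.2 69 0.795 0.391
top 0.3 140 0.775 0.128
top 0.4 1 0.759 0.103
top 0.5 0 None None
side 0.0 1364 0.35 0.669
side 0.1 1039 0.721 0.393
side 0.2 169 0.79 0.391
side 0.3 186 0.774 0.122
side 0.4 0 None None
side 0.5 0 None None
```

Request:
carry_out --steps '[{"dx":0.03,"dy":0.36,"dz":-0.005,"wx":0,"wy":0.7,"wz":45,"claw":-0.3},{"dx":0.03,"dy":0.36,"dz":-0.005,"wx":0,"wy":0.7,"wz":45,"claw":-0.3},{"dx":0.03,"dy":0.36,"dz":-0.005,"wx":0,"wy":0.7,"wz":45,"claw":-0.3},{"dx":0.03,"dy":0.36,"dz":-0.005,"wx":0,"wy":0.7,"wz":45,"claw":-0.3},{"dx":0.03,"dy":0.36,"dz":-0.005,"wx":0,"wy":0.7,"wz":45,"claw":-0.3},{"dx":0.03,"dy":0.36,"dz":-0.005,"wx":0,"wy":0.7,"wz":45,"claw":-0.3},{"dx":0.03,"dy":0.36,"dz":-0.005,"wx":0,"wy":0.7,"wz":45,"claw":-0.3},{"dx":0.03,"dy":0.36,"dz":-0.005,"wx":0,"wy":0.7,"wz":45,"claw":-0.3},{"dx":-0.03,"dy":0.76,"dz":0.04,"wx":0,"wy":0.7,"wz":84,"claw":-0.3},{"dx":-0.03,"dy":0.76,"dz":0.04,"wx":0,"wy":0.7,"wz":84,"claw":-0.3},{"dx":-0.03,"dy":0.76,"dz":0.04,"wx":0,"wy":0.7,"wz":84,"claw":-0.3},{"dx":-0.03,"dy":0.76,"dz":0.04,"wx":0,"wy":0.7,"wz":84,"claw":-0.3},{"dx":-0.03,"dy":0.76,"dz":0.04,"wx":0,"wy":0.7,"wz":84,"claw":-0.3},{"dx":-0.03,"dy":0.76,"dz":0.04,"wx":0,"wy":0.7,"wz":84,"claw":-0.3},{"dx":-0.03,"dy":0.76,"dz":0.04,"wx":0,"wy":0.7,"wz":84,"claw":-0.3},{"dx":-0.03,"dy":0.76,"dz":0.04,"wx":0,"wy":0.7,"wz":84,"claw":-0.3},{"dx":-0.03,"dy":0.76,"dz":0.04,"wx":0,"wy":0.7,"wz":84,"claw":-0.3},{"dx":-0.03,"dy":0.76,"dz":0.04,"wx":0,"wy":0.7,"wz":84,"claw":-0.3},{"dx":-0.03,"dy":0.76,"dz":0.04,"wx":0,"wy":0.7,"wz":84,"claw":-0.3},{"dx":-0.03,"dy":0.76,"dz":0.04,"wx":0,"wy":0.7,"wz":84,"claw":-0.3}]'

```text
time_s: 14.42
eef_pos: [0.5693, 0.4271, 0.1418]
eef_rot: [-2.193, -2.231, 0.005]
force: [0.5, -0.0, 0.8]
gripper_width: 0.0574
```

```bash
python3 - <<'E'
from h import *
c=cam("wrist");cv2.imwrite("pics/w8.png",c["pixels"])
print(near(c,.572,.42))
plan([(.572,.42,.009,91)])
E
```

```text
(((571.0906372070312, 420.78436279296875), (35.9410400390625, 80.18328094482422), 0.017731301486492157), array([0.57215022, 0.42157919, 0.0278095 ]), 4085, array([0.01637565, 0.0278095 , 0.03435334]))
t 14.47 at [0.5693 0.4271 0.1415] yaw 91.0 tilt 0.8 F [-1.93 -0.04 -0.23] w 0.0571
d [ -8.1   4.2 132.5] w [-0.7 -0.4  0. ] rows 4.0
```

View pics/w8.png

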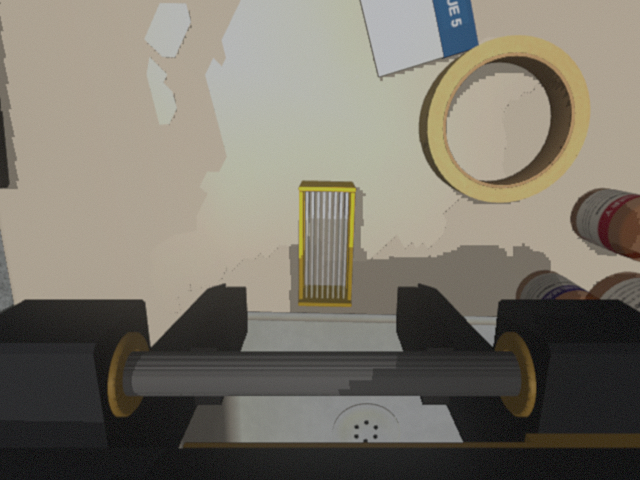

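```bash
python3 - <<'E'
from h import *
W=cloud(cam("top"));P=W[(W[...,2]>.05)&(W[...,1]>.33)&(W[...,1]<.51)&(W[...,0]>.5)&(W[...,0]<.85)&(W[...,2]<.12)]
print(P[:,0].min(),np.sort(P[:,0])[:10])
W=cloud(cam("side"));P=W[(W[...,2]>.05)&(W[...,1]>.33)&(W[...,1]<.51)&(W[...,0]>.62)&(W[...,0]<.85)&(W[...,2]<.12)]
print(np.sort(P[:,0])[:10])
plan([(.571,.4205,.009,90.2)])
E
```

```text
0.7123992742738586 [0.71239927 0.71333339 0.7135325  0.71362665 0.71378214 0.71387124
 0.71503887 0.71554438 0.71566293 0.71570645]
[0.71044179 0.71166622 0.71174335 0.71244235 0.71247234 0.7126524
 0.71304056 0.71329045 0.71359686 0.71406774]
t 14.57 at [0.5697 0.4229 0.1431] yaw 90.9 tilt 0.73 F [0.37 0.54 0.72] w 0.0573
d [ -3.3   2.7 134. ] w [-0.6 -0.4  0.7] rows 4.0
```

Request:
carry_out --steps '[{"dx":0,"dy":0,"dz":0.05,"wx":0,"wy":0,"wz":0,"claw":-0.3},{"dx":0,"dy":0,"dz":0.08,"wx":0,"wy":0,"wz":0,"claw":-0.3},{"dx":0,"dy":0,"dz":0.08,"wx":0,"wy":0,"wz":0,"claw":-0.3},{"dx":0,"dy":0,"dz":0.08,"wx":0,"wy":0,"wz":0,"claw":-0.3},{"dx":0,"dy":0,"dz":0.08,"wx":0,"wy":0,"wz":0,"claw":-0.3}]'

```text
time_s: 14.98
eef_pos: [0.571, 0.4228, 0.0683]
eef_rot: [-2.2, -2.229, -0.005]
force: [0.3, 0.3, 0.8]
gripper_width: 0.0574
```

```bash
python3 - <<'E'
from h import *
plan([(.571,.4205,.009,90.2)])
E
```

```text
t 14.98 at [0.571  0.4228 0.0683] yaw 90.7 tilt 0.61 F [0.33 0.31 0.82] w 0.0574
d [-2.8  0.3 59.3] w [-0.3 -0.5  0.5] rows 2.0
```

Request:
carry_out --steps '[{"dx":-0.002,"dy":0,"dz":0.03,"wx":-0.3,"wy":-0.5,"wz":0.5,"claw":-0.3},{"dx":-0.002,"dy":0,"dz":0.05,"wx":-0.3,"wy":-0.5,"wz":0.5,"claw":-0.3},{"dx":-0.002,"dy":0,"dz":0.059,"wx":-0.3,"wy":-0.5,"wz":0.5,"claw":-0.3},{"dx":-0.002,"dy":0,"dz":0.059,"wx":-0.3,"wy":-0.5,"wz":0.5,"claw":-0.3},{"dx":-0.002,"dy":0,"dz":0.059,"wx":-0.3,"wy":-0.5,"wz":0.5,"claw":1},{"dx":-0.002,"dy":0,"dz":0.059,"wx":-0.3,"wy":-0.5,"wz":0.5,"claw":1},{"dx":-0.002,"dy":0,"dz":0.059,"wx":-0.3,"wy":-0.5,"wz":0.5,"claw":1},{"dx":-0.002,"dy":0,"dz":0.059,"wx":-0.3,"wy":-0.5,"wz":0.5,"claw":1},{"dx":-0.002,"dy":0,"dz":0.059,"wx":-0.3,"wy":-0.5,"wz":0.5,"claw":1}]'

```text
time_s: 15.73
eef_pos: [0.5703, 0.4222, 0.0087]
eef_rot: [-2.215, -2.227, -0.001]
force: [-0.5, -0.1, 6.6]
gripper_width: 0.0357
```

```bash
python3 - <<'E'
from h import *
plan([(.50,.1,.21,115),(*ch(.025,0,.2),174.8)])
E
```

```text
t 15.73 at [0.5703 0.4222 0.0087] yaw 90.3 tilt 0.05 F [-0.46 -0.1   6.65] w 0.0357
d [-321.6  -71.9 -201.6] w [  0.   -0.  -24.7] rows 10.0
d [-715.1  -36.4 -191.9] w [  0.   -0.  -84.5] rows 10.0
```

Request:
carry_out --steps '[{"dx":0,"dy":0,"dz":-0.04,"wx":0,"wy":0,"wz":0,"claw":1},{"dx":0,"dy":0,"dz":-0.08,"wx":0,"wy":0,"wz":0,"claw":1},{"dx":0,"dy":0,"dz":-0.12,"wx":0,"wy":0,"wz":0,"claw":1},{"dx":-0.322,"dy":-0.072,"dz":-0.2,"wx":0,"wy":0,"wz":-25,"claw":1},{"dx":-0.322,"dy":-0.072,"dz":-0.2,"wx":0,"wy":0,"wz":-25,"claw":1},{"dx":-0.322,"dy":-0.072,"dz":-0.2,"wx":0,"wy":0,"wz":-25,"claw":1},{"dx":-0.322,"dy":-0.072,"dz":-0.2,"wx":0,"wy":0,"wz":-25,"claw":1},{"dx":-0.322,"dy":-0.072,"dz":-0.2,"wx":0,"wy":0,"wz":-25,"claw":1},{"dx":-0.322,"dy":-0.072,"dz":-0.2,"wx":0,"wy":0,"wz":-25,"claw":1},{"dx":-0.322,"dy":-0.072,"dz":-0.2,"wx":0,"wy":0,"wz":-25,"claw":1},{"dx":-0.322,"dy":-0.072,"dz":-0.2,"wx":0,"wy":0,"wz":-25,"claw":1},{"dx":-0.322,"dy":-0.072,"dz":-0.2,"wx":0,"wy":0,"wz":-25,"claw":1},{"dx":-0.322,"dy":-0.072,"dz":-0.2,"wx":0,"wy":0,"wz":-25,"claw":1}]'

```text
time_s: 16.82
eef_pos: [0.4996, 0.0977, 0.2083]
eef_rot: [-1.686, -2.651, 0.001]
force: [0.1, 0.2, -1.7]
gripper_width: 0.0357
```

```bash
python3 - <<'E'
from h import *
plan([(*ch(.015,-.005,.2),174.8)])
E
```

```text
t 16.82 at [0.4996 0.0977 0.2083] yaw 115.1 tilt 0.05 F [ 0.1   0.15 -1.73] w 0.0357
d [-369.4 -142.7    8.5] w [ -0.   -0.  -59.7] rows 10.0
```

Request:
carry_out --steps '[{"dx":-0.369,"dy":-0.143,"dz":0.008,"wx":0,"wy":0,"wz":-59.7,"claw":1},{"dx":-0.369,"dy":-0.143,"dz":0.008,"wx":0,"wy":0,"wz":-59.7,"claw":1},{"dx":-0.369,"dy":-0.143,"dz":0.008,"wx":0,"wy":0,"wz":-59.7,"claw":1},{"dx":-0.369,"dy":-0.143,"dz":0.008,"wx":0,"wy":0,"wz":-59.7,"claw":1},{"dx":-0.369,"dy":-0.143,"dz":0.008,"wx":0,"wy":0,"wz":-59.7,"claw":1},{"dx":-0.369,"dy":-0.143,"dz":0.008,"wx":0,"wy":0,"wz":-59.7,"claw":1},{"dx":-0.369,"dy":-0.143,"dz":0.008,"wx":0,"wy":0,"wz":-59.7,"claw":1},{"dx":-0.369,"dy":-0.143,"dz":0.008,"wx":0,"wy":0,"wz":-59.7,"claw":1},{"dx":-0.369,"dy":-0.143,"dz":0.008,"wx":0,"wy":0,"wz":-59.7,"claw":1},{"dx":-0.369,"dy":-0.143,"dz":0.008,"wx":0,"wy":0,"wz":-59.7,"claw":1},{"dx":-0.369,"dy":-0.143,"dz":0.008,"wx":0,"wy":0,"wz":-59.7,"claw":1},{"dx":-0.369,"dy":-0.143,"dz":0.008,"wx":0,"wy":0,"wz":-59.7,"claw":1},{"dx":-0.369,"dy":-0.143,"dz":0.008,"wx":0,"wy":0,"wz":-59.7,"claw":1}]'

```text
time_s: 17.9
eef_pos: [0.5287, -0.2938, 0.1986]
eef_rot: [-0.136, -3.136, -0.001]
force: [-0.1, 0.1, -1.6]
gripper_width: 0.0356
```

```bash
python3 - <<'E'
from h import *
c=cam("wrist");cv2.imwrite("pics/w9.png",c["pixels"])
c=cam("side");cv2.imwrite("pics/s9.png",c["pixels"])
plan([(*ch(.03,-.004,.1),174.8),(*ch(.03,-.004,.018),174.8)])
E
```

```text
t 18.0 at [ 0.5287 -0.2931  0.1993] yaw 175.1 tilt 0.14 F [-0.46  0.43 -2.22] w 0.0361
d [-14.1  -3.5  99.3] w [ 0.  -0.1  0.3] rows 3.0
d [-14.3  -3.5 181.3] w [ 0.  -0.1  0.3] rows 2.0
```

View pics/w9.png

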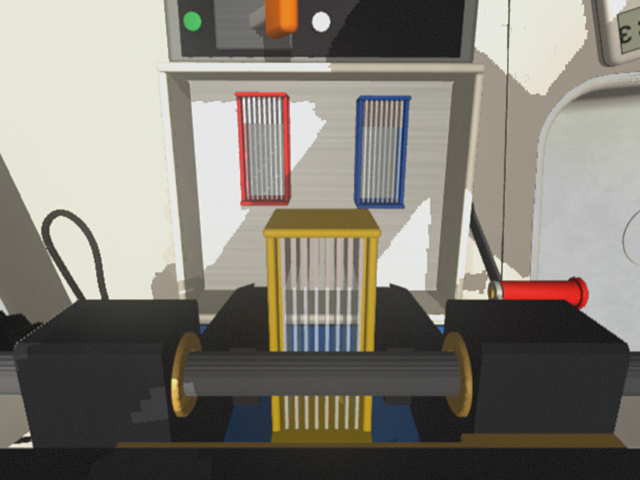

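View pics/s9.png

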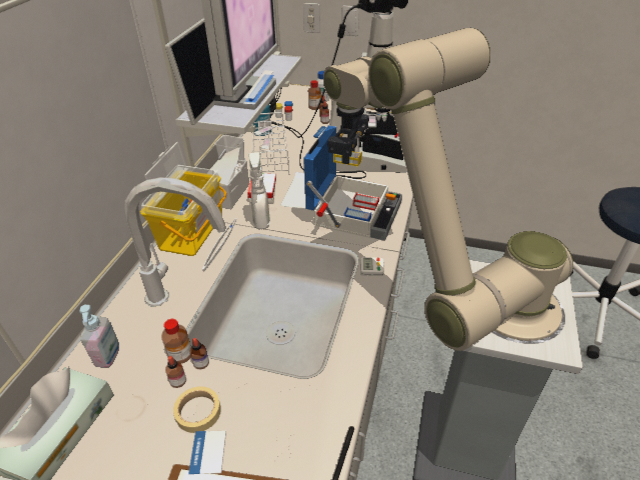

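The yellow rack is held over the tub between the front pair. I'll check how far the wrist overhangs toward the lid.

```bash
python3 - <<'E'
from h import *
W=cloud(cam("top"));W2=cloud(cam("side"))
p=tip()[0]
for W in(W,W2):
    f=W.reshape(-1,3);f=f[np.isfinite(f).all(1)&(f[:,2]>.25)]
    c,s=np.cos(CY),np.sin(CY);q=(f[:,:2]-C0)@np.array([[c,-s],[s,c]])
    k=(abs(q[:,1])<.2)&(abs(q[:,0])<.25)
    for a in np.arange(.25,.7,.05):
        m=k&(f[:,2]>a)&(f[:,2]<a+.05)
        if m.any():print(round(a,2),m.sum(),"xmax",q[m,0].max().round(3),"p98",np.percentile(q[m,0],95).round(3),"y",q[m,1].min().round(3),q[m,1].max().round(3))
    print()
E
```

```text
0.25 206 xmax 0.25 p98 0.243 y -0.089 0.192
0.3 343 xmax 0.053 p98 0.048 y -0.093 0.094
0.35 188 xmax 0.026 p98 0.018 y -0.034 0.04
0.4 258 xmax 0.067 p98 0.024 y -0.016 0.121
0.45 3515 xmax 0.084 p98 0.057 y -0.069 0.137
0.5 2812 xmax 0.051 p98 -0.012 y -0.045 0.184
0.55 2235 xmax -0.109 p98 -0.122 y 0.079 0.196
0.6 1510 xmax -0.175 p98 -0.184 y 0.11 0.2
0.65 203 xmax -0.221 p98 -0.228 y 0.162 0.2

0.25 511 xmax 0.242 p98 0.109 y -0.09 0.179
0.3 574 xmax 0.052 p98 0.042 y -0.095 0.097
0.35 300 xmax 0.056 p98 0.046 y -0.042 0.044
0.4 547 xmax 0.087 p98 0.07 y 0.022 0.127
0.45 1321 xmax 0.088 p98 0.065 y -0.059 0.13
0.5 141 xmax 0.021 p98 0.01 y 0.058 0.116
0.6 1 xmax -0.245 p98 -0.245 y 0.164 0.164
0.65 20 xmax -0.228 p98 -0.23 y 0.172 0.199
```

The wrist barrel would come down about level with the lid's top edge, so I'll tilt the tool 4° toward the robot. The rack can then settle flat about the grip axis.

```bash
python3 - <<'E'
from h import *
R=down(174.8)@Rot.from_rotvec([0,np.deg2rad(-4),0]).as_matrix()
print(R[:,2])
plan([(*ch(.026,0,.12),R),(*ch(.026,0,.06),R),(*ch(.026,0,.022),R)])
E
```

```text
[ 0.06946938 -0.00632221 -0.99756405]
t 18.1 at [ 0.5286 -0.2934  0.1996] yaw 175.1 tilt 0.12 F [-0.18  0.2  -0.46] w 0.0358
d [-10.2   0.9  79.6] w [-0.  -4.1  0.3] rows 2.0
d [-10.3   1.  139.6] w [-0.  -4.1  0.3] rows 2.0
d [-10.4   1.  177.6] w [-0.  -4.1  0.3] rows 1.0
```

Request:
carry_out --steps '[{"dx":-0.01,"dy":0.001,"dz":0.03,"wx":0,"wy":-4,"wz":0.3,"claw":1},{"dx":-0.01,"dy":0.001,"dz":0.06,"wx":0,"wy":-4,"wz":0.3,"claw":1},{"dx":-0.01,"dy":0.001,"dz":0.09,"wx":0,"wy":-4,"wz":0.3,"claw":1},{"dx":-0.01,"dy":0.001,"dz":0.11,"wx":0,"wy":-4,"wz":0.3,"claw":1},{"dx":-0.01,"dy":0.001,"dz":0.13,"wx":0,"wy":-4,"wz":0.3,"claw":1},{"dx":-0.01,"dy":0.001,"dz":0.145,"wx":0,"wy":-4,"wz":0.3,"claw":1},{"dx":-0.01,"dy":0.001,"dz":0.145,"wx":0,"wy":-4,"wz":0.3,"claw":1}]'

```text
time_s: 18.68
eef_pos: [0.5369, -0.2932, 0.0517]
eef_rot: [0.141, 3.075, -0.0]
force: [-1.0, -0.9, -2.2]
gripper_width: 0.0358
```

```bash
python3 - <<'E'
from h import *
c=cam("top");cv2.imwrite("pics/t10.png",cv2.resize(c["pixels"][130:330,380:580],None,fx=3,fy=3))
c=cam("side");cv2.imwrite("pics/s10.png",cv2.resize(c["pixels"][60:260,260:460],None,fx=3,fy=3))
plan([])
print(toch(tip()[0]))
E
```

```text
t 18.78 at [ 0.5382 -0.2945  0.0549] yaw 174.8 tilt 3.88 F [ 1.08 -0.23 -0.62] w 0.0359
[ 0.02569224 -0.00114317  0.05486564]
```

View pics/t10.png

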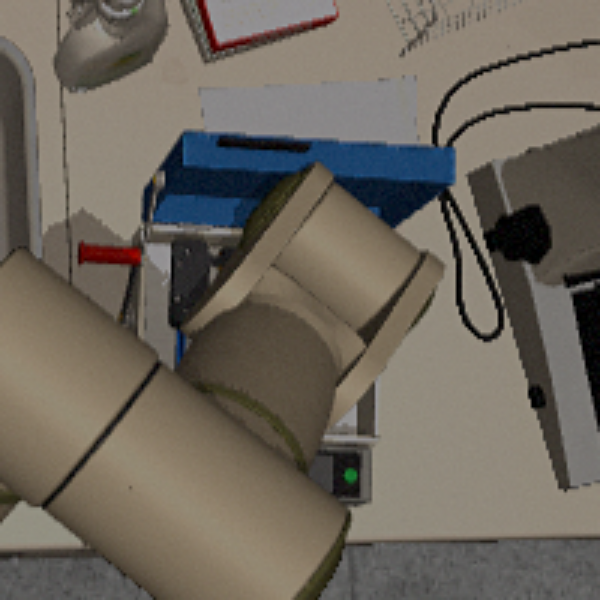

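View pics/s10.png

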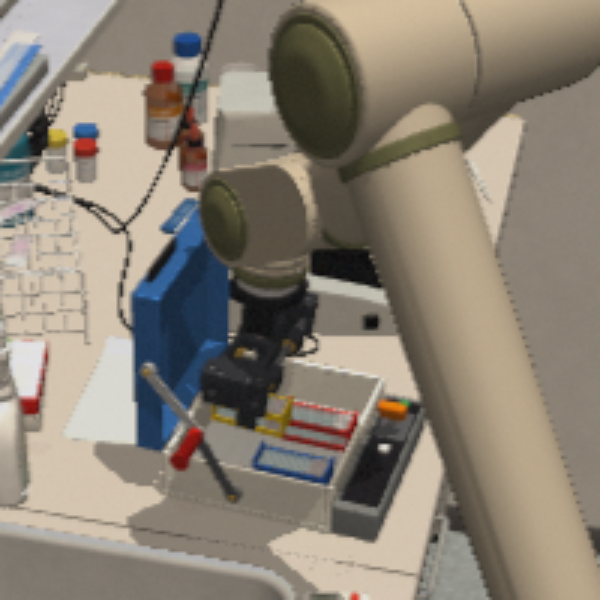

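The side crop shows the wrist barrel at (240,220), close above and beside the lid's top edge. I'll measure the margin.

```bash
python3 - <<'E'
from h import *
for n in("top","side"):
    c=cam(n);W=cloud(c);H=hsv(c)
    X=(W[...,:2]-C0)@np.array([[np.cos(CY),-np.sin(CY)],[np.sin(CY),np.cos(CY)]])
    blue=(H[...,0]>100)&(H[...,0]<125)&(H[...,1]>120)
    inn=(X[...,0]>-.1)&(X[...,0]<.16)&(abs(X[...,1])<.2)
    m=blue&inn&(W[...,2]>.1)
    q=m&(W[...,2]>.225);print(n,"lid top zone: x",np.percentile(X[q][:,0],[1,50,99]).round(3),"zmax",np.percentile(W[q][:,2],99).round(3),"y",X[q][:,1].min().round(3),X[q][:,1].max().round(3))
    m=~blue&inn&(W[...,2]>.2)&(X[...,0]<.13)
    for a in np.arange(.2,.36,.02):
        k=m&(W[...,2]>=a)&(W[...,2]<a+.02)
        if k.sum()>3: print(a.round(2),k.sum(),np.percentile(X[k][:,0],[97,100]).round(3),"y",X[k][:,1].min().round(3),X[k][:,1].max().round(3))
E
```

```text
top lid top zone: x [0.091 0.105 0.119] zmax 0.259 y -0.107 0.137
0.2 4 [0.121 0.121] y -0.106 0.105
0.22 26 [0.123 0.123] y -0.107 0.105
0.24 142 [0.121 0.122] y -0.106 0.104
0.28 8 [0.048 0.053] y 0.055 0.083
0.3 81 [0.06  0.078] y -0.062 0.106
0.32 790 [0.064 0.075] y -0.071 0.115
0.34 1106 [0.055 0.07 ] y -0.061 0.121
side lid top zone: x [0.091 0.102 0.117] zmax 0.25 y -0.074 0.11
0.2 121 [0.118 0.121] y -0.038 0.108
0.22 117 [0.12  0.121] y -0.063 0.107
0.24 216 [0.12  0.122] y -0.085 0.107
0.26 68 [0.068 0.071] y 0.007 0.068
0.28 111 [0.074 0.079] y 0.02 0.093
0.3 201 [0.076 0.08 ] y 0.017 0.112
0.32 320 [0.07 0.08] y -0.054 0.119
0.34 345 [0.054 0.068] y -0.037 0.123
```

Margin is about 11 mm and stays constant on the way down. Lowering.

Request:
carry_out --steps '[{"dx":0.001,"dy":0,"dz":0.01,"wx":0,"wy":0,"wz":0,"claw":1},{"dx":0.001,"dy":0,"dz":0.02,"wx":0,"wy":0,"wz":0,"claw":1},{"dx":0.002,"dy":0,"dz":0.027,"wx":0,"wy":0,"wz":0,"claw":1},{"dx":0.002,"dy":0,"dz":0.03,"wx":0,"wy":0,"wz":0,"claw":1},{"dx":0.002,"dy":0,"dz":0.03,"wx":0,"wy":0,"wz":0,"claw":1}]'

```text
time_s: 19.3
eef_pos: [0.5374, -0.2948, 0.0231]
eef_rot: [0.142, 3.072, -0.004]
force: [0.1, 0.5, -1.1]
gripper_width: 0.036
```

Request:
carry_out --steps '[{"dx":0,"dy":0,"dz":0.002,"wx":0,"wy":0,"wz":0,"claw":1},{"dx":0,"dy":0,"dz":0.004,"wx":0,"wy":0,"wz":0,"claw":1},{"dx":0,"dy":0,"dz":0.004,"wx":0,"wy":0,"wz":0,"claw":1}]'

```text
time_s: 19.55
eef_pos: [0.5381, -0.2952, 0.0201]
eef_rot: [0.142, 3.071, -0.005]
force: [-0.1, -0.5, -1.2]
gripper_width: 0.0358
```

Request:
carry_out --steps '[{"dx":0,"dy":0,"dz":0.002,"wx":0,"wy":0,"wz":0,"claw":1},{"dx":0,"dy":0,"dz":0.003,"wx":0,"wy":0,"wz":0,"claw":1},{"dx":0,"dy":0,"dz":0.003,"wx":0,"wy":0,"wz":0,"claw":1}]'

```text
time_s: 19.8
eef_pos: [0.5389, -0.2954, 0.018]
eef_rot: [0.142, 3.069, -0.007]
force: [1.1, 1.5, 3.7]
gripper_width: 0.036
```

Request:
carry_out --steps '[{"dx":0,"dy":0,"dz":0,"wx":0,"wy":0,"wz":0,"claw":-0.1},{"dx":0,"dy":0,"dz":0,"wx":0,"wy":0,"wz":0,"claw":-0.1},{"dx":0,"dy":0,"dz":0,"wx":0,"wy":0,"wz":0,"claw":-0.1},{"dx":0,"dy":0,"dz":0,"wx":0,"wy":0,"wz":0,"claw":-0.1},{"dx":0,"dy":0,"dz":-0.02,"wx":0,"wy":0,"wz":0,"claw":-0.1},{"dx":0,"dy":0,"dz":-0.05,"wx":0,"wy":0,"wz":0,"claw":-0.1},{"dx":0,"dy":0,"dz":-0.09,"wx":0,"wy":0,"wz":0,"claw":-0.1},{"dx":0,"dy":0,"dz":-0.13,"wx":0,"wy":0,"wz":0,"claw":-0.1},{"dx":0,"dy":0,"dz":-0.17,"wx":0,"wy":0,"wz":0,"claw":-0.1},{"dx":0.03,"dy":0,"dz":-0.2,"wx":0,"wy":4,"wz":0,"claw":-0.1},{"dx":0.05,"dy":0,"dz":-0.22,"wx":0,"wy":4,"wz":0,"claw":-0.1},{"dx":0.05,"dy":0,"dz":-0.22,"wx":0,"wy":4,"wz":0,"claw":-0.1}]'

```text
time_s: 20.8
eef_pos: [0.4726, -0.2895, 0.2378]
eef_rot: [0.146, 3.136, -0.008]
force: [0.5, -0.5, 0.3]
gripper_width: 0.0482
```

```bash
python3 - <<'E'
from h import *
c=cam("wrist");cv2.imwrite("pics/w11.png",c["pixels"])
c=cam("side");cv2.imwrite("pics/s11.png",cv2.resize(c["pixels"][100:250,260:460],None,fx=4,fy=4))
plan([])
E
```

```text
t 20.9 at [ 0.4737 -0.2892  0.2337] yaw 174.7 tilt 0.09 F [ 0.42  0.38 -0.28] w 0.0485
```

View pics/w11.png

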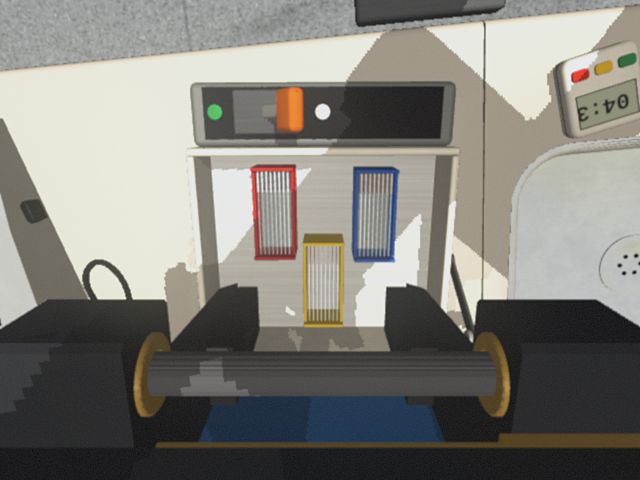

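View pics/s11.png

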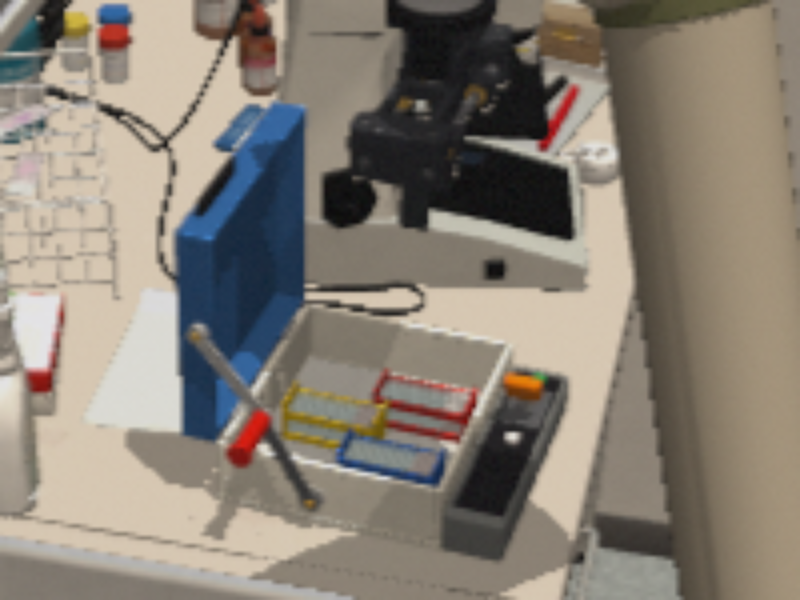

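All three racks stand upright on the floor: red (274,212), blue (375,213) and yellow (323,281) in the wrist view. Lid up, stay locked, toggle off. Next is the thumb bar.

```bash
python3 - <<'E'
from h import *
for n in("top","side"):
    c=cam(n);W=cloud(c);H=hsv(c)
    m=(H[...,1]>170)&((H[...,0]<6)|(H[...,0]>174))&(abs(W[...,0]-.577)<.06)&(abs(W[...,1]+.155)<.06)&(W[...,2]>.07)
    P=W[m];q=np.array([toch(p) for p in P]);print(n,q.min(0).round(4),q.max(0).round(4),np.median(q,0).round(4))
    X=(W[...,:2]-C0)@np.array([[np.cos(CY),-np.sin(CY)],[np.sin(CY),np.cos(CY)]])
    k=(W[...,2]>.13)&(X[...,1]>.115)&(X[...,1]<.3)&(X[...,0]>.05)&(X[...,0]<.35)
    print(k.sum(), np.sort(X[k][:,0])[:5])
R=down(84.8)@Rot.from_rotvec([0,np.deg2rad(-12),0]).as_matrix()
plan([(*ch(.045,.141,.23),R),(*ch(.05,.141,.13),R)])
E
```

```text
top [0.0412 0.1121 0.0886] [0.0593 0.1637 0.1128] [0.0493 0.1385 0.1062]
701 [0.2223528  0.22317981 0.22344425 0.22365966 0.22380263]
side [0.0405 0.1073 0.0867] [0.057  0.1691 0.1119] [0.0482 0.1443 0.1049]
457 [0.22089601 0.22142776 0.22300316 0.22333238 0.22358695]
t 21.0 at [ 0.474  -0.2889  0.2321] yaw 174.7 tilt 0.21 F [-0.46  0.33 -0.81] w 0.0485
d [-83.5 142.6   1.9] w [ 9.3 -9.6 89.6] rows 13.0
d [-88.8 142.5 101.9] w [ 9.3 -9.6 89.6] rows 3.0
```

Request:
carry_out --steps '[{"dx":-0.084,"dy":0.143,"dz":0,"wx":9.3,"wy":-9.6,"wz":89.6,"claw":1},{"dx":-0.084,"dy":0.143,"dz":0,"wx":9.3,"wy":-9.6,"wz":89.6,"claw":1},{"dx":-0.084,"dy":0.143,"dz":0,"wx":9.3,"wy":-9.6,"wz":89.6,"claw":1},{"dx":-0.084,"dy":0.143,"dz":0,"wx":9.3,"wy":-9.6,"wz":89.6,"claw":1},{"dx":-0.084,"dy":0.143,"dz":0,"wx":9.3,"wy":-9.6,"wz":89.6,"claw":1},{"dx":-0.084,"dy":0.143,"dz":0,"wx":9.3,"wy":-9.6,"wz":89.6,"claw":1},{"dx":-0.084,"dy":0.143,"dz":0,"wx":9.3,"wy":-9.6,"wz":89.6,"claw":1},{"dx":-0.084,"dy":0.143,"dz":0,"wx":9.3,"wy":-9.6,"wz":89.6,"claw":1},{"dx":-0.084,"dy":0.143,"dz":0,"wx":9.3,"wy":-9.6,"wz":89.6,"claw":1},{"dx":-0.084,"dy":0.143,"dz":0,"wx":9.3,"wy":-9.6,"wz":89.6,"claw":1},{"dx":-0.084,"dy":0.143,"dz":0,"wx":9.3,"wy":-9.6,"wz":89.6,"claw":1},{"dx":-0.084,"dy":0.143,"dz":0,"wx":9.3,"wy":-9.6,"wz":89.6,"claw":1},{"dx":-0.084,"dy":0.143,"dz":0,"wx":9.3,"wy":-9.6,"wz":89.6,"claw":1},{"dx":-0.084,"dy":0.143,"dz":0,"wx":9.3,"wy":-9.6,"wz":89.6,"claw":1},{"dx":-0.088,"dy":0.143,"dz":0.035,"wx":9.3,"wy":-9.6,"wz":89.6,"claw":1},{"dx":-0.088,"dy":0.143,"dz":0.07,"wx":9.3,"wy":-9.6,"wz":89.6,"claw":1},{"dx":-0.088,"dy":0.143,"dz":0.1,"wx":9.3,"wy":-9.6,"wz":89.6,"claw":1},{"dx":-0.088,"dy":0.143,"dz":0.1,"wx":9.3,"wy":-9.6,"wz":89.6,"claw":1}]'

```text
time_s: 22.5
eef_pos: [0.572, -0.1537, 0.1264]
eef_rot: [2.212, 2.028, -0.24]
force: [-0.4, 1.4, -1.2]
gripper_width: 0.0002
```

```bash
python3 - <<'E'
from h import *
R=down(84.8)@Rot.from_rotvec([0,np.deg2rad(-12),0]).as_matrix()
plan([(*ch(.05,.141,.105),R),(*ch(.060,.141,.100),R),(*ch(.069,.141,.091),R),(*ch(.074,.141,.086),R)])
print(toch(tip()[0]))
c=cam("wrist");cv2.imwrite("pics/w12.png",c["pixels"])
c=cam("side");cv2.imwrite("pics/s12.png",cv2.resize(c["pixels"][60:260,240:440],None,fx=3,fy=3))
E
```

```text
t 22.5 at [ 0.572  -0.1537  0.1264] yaw 85.1 tilt 11.84 F [-0.35  1.41 -1.22] w 0.0002
d [ 3.2  3.7 21.2] w [-0.6 -0.2  0.3] rows 1.0
d [ 4.2 13.7 26. ] w [-0.6 -0.2  0.3] rows 1.0
d [ 6.  22.8 34.7] w [-0.6 -0.2  0.3] rows 1.0
d [ 7.  27.9 39.5] w [-0.6 -0.2  0.3] rows 1.0
[0.04656965 0.14216154 0.12641052]
```

View pics/s12.png

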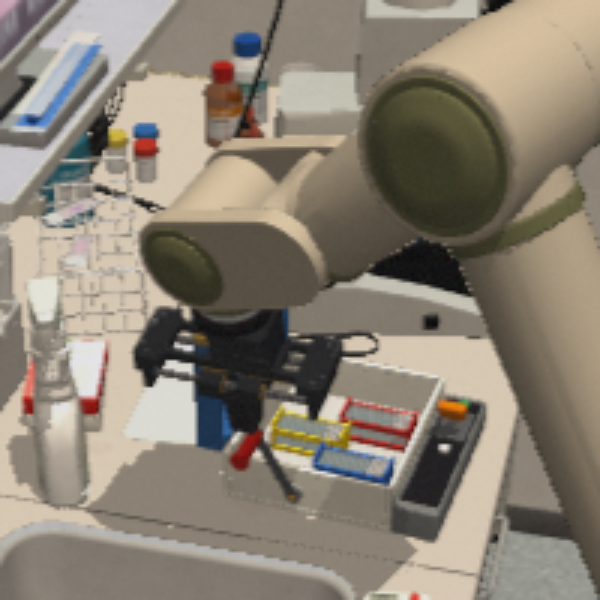

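View pics/w12.png

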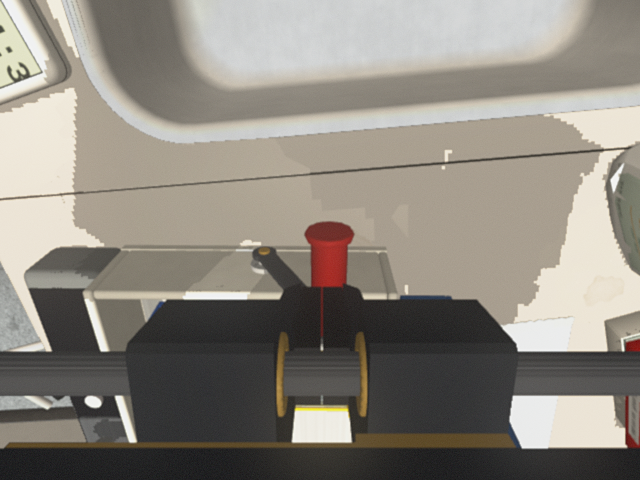

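The shut fingertips sit right above the red bar at (328,255) in the wrist view. Pressing down and back along the arc.

Request:
carry_out --steps '[{"dx":0.003,"dy":0.003,"dz":0.01,"wx":0,"wy":0,"wz":0,"claw":1},{"dx":0.003,"dy":0.004,"dz":0.016,"wx":0,"wy":0,"wz":0,"claw":1},{"dx":0.003,"dy":0.005,"dz":0.02,"wx":0,"wy":0,"wz":0,"claw":1},{"dx":0.003,"dy":0.009,"dz":0.0225,"wx":0,"wy":0,"wz":0,"claw":1},{"dx":0.004,"dy":0.013,"dz":0.025,"wx":0,"wy":0,"wz":0,"claw":1}]'

```text
time_s: 23.02
eef_pos: [0.5878, -0.1577, 0.1082]
eef_rot: [2.208, 2.015, -0.232]
force: [-0.1, 0.0, 1.8]
gripper_width: 0.0002
```

Request:
carry_out --steps '[{"dx":0.001,"dy":0.001,"dz":0.004,"wx":0,"wy":0,"wz":0,"claw":1},{"dx":0.001,"dy":0.002,"dz":0.008,"wx":0,"wy":0,"wz":0,"claw":1},{"dx":0.001,"dy":0.002,"dz":0.008,"wx":0,"wy":0,"wz":0,"claw":1}]'

```text
time_s: 23.27
eef_pos: [0.5938, -0.1584, 0.1033]
eef_rot: [2.202, 2.008, -0.22]
force: [10.9, 4.9, 12.4]
gripper_width: 0.0003
```

```bash
python3 - <<'E'
from h import *
plan([]);print(toch(tip()[0]))
c=cam("wrist");cv2.imwrite("pics/w13.png",c["pixels"])
E
```

```text
t 23.27 at [ 0.5938 -0.1584  0.1033] yaw 84.7 tilt 12.18 F [10.9   4.92 12.42] w 0.0003
[0.06873942 0.13937971 0.1033225 ]
```

View pics/w13.png

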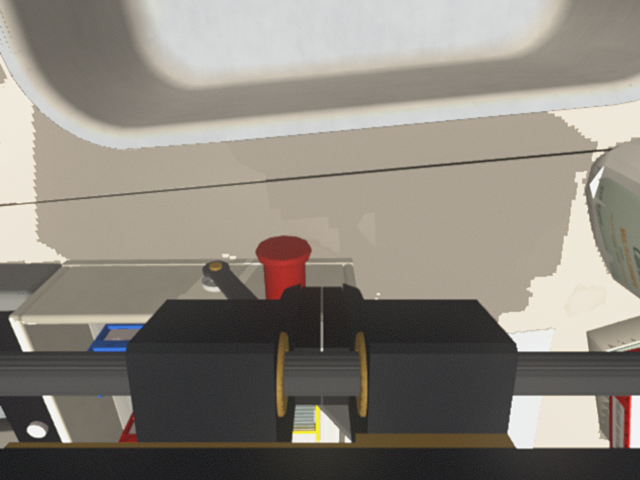

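The force is 11 N forward, 12 N up: the bar is slipping off the front bevel of the fingers. I'll back off, pitch the tool about 35° so it pushes along the arc, and try again.

Request:
carry_out --steps '[{"dx":0,"dy":0,"dz":-0.015,"wx":0,"wy":0,"wz":0,"claw":1},{"dx":-0.01,"dy":-0.02,"dz":-0.045,"wx":0,"wy":0,"wz":0,"claw":1},{"dx":-0.01,"dy":-0.04,"dz":-0.06,"wx":0,"wy":0,"wz":0,"claw":1},{"dx":-0.01,"dy":-0.04,"dz":-0.06,"wx":0,"wy":0,"wz":0,"claw":1}]'

```text
time_s: 23.65
eef_pos: [0.5488, -0.1516, 0.1642]
eef_rot: [2.206, 2.012, -0.229]
force: [1.4, -0.5, -0.3]
gripper_width: 0.0004
```

```bash
cat >> h.py <<'E'
def pressR(pitch,roll=-12):
    Rz=Rot.from_euler('z',CY)
    R0=down(84.8)@Rot.from_rotvec([0,np.deg2rad(roll),0]).as_matrix()
    ax=Rz.apply([0,1,0])
    return Rot.from_rotvec(ax*np.deg2rad(-pitch)).as_matrix()@R0
def bar():
    for n in("top","side"):
        c=cam(n);W=cloud(c);H=hsv(c)
        m=(H[...,1]>170)&((H[...,0]<6)|(H[...,0]>174))&(abs(W[...,0]-.577)<.07)&(abs(W[...,1]+.155)<.05)&(W[...,2]>.05)
        if m.sum()<5: print("no bar",n);continue
        q=np.array([toch(p) for p in W[m]]);print(n,m.sum(),q.min(0).round(4),q.max(0).round(4),np.median(q,0).round(4))
E
python3 - <<'E'
from h import *
bar()
R=pressR(35);print("z tool chest",Rot.from_euler('z',-CY).apply(R[:,2]).round(3))
w=[(*ch(.015,.141,.15),R)]
plan(w);print(toch(tip()[0]))
c=cam("side");cv2.imwrite("pics/s14.png",cv2.resize(c["pixels"][60:260,240:440],None,fx=3,fy=3))
E
```

```text
no bar top
side 64 [0.0463 0.1101 0.0887] [0.0599 0.1671 0.1104] [0.0518 0.1481 0.1027]
z tool chest [ 0.561 -0.208 -0.801]
t 23.75 at [ 0.5499 -0.1519  0.1612] yaw 84.7 tilt 12.09 F [0.16 0.11 0.08] w 0.0001
d [ 1.4 -9.4 11.1] w [-34.1   0.1   7.2] rows 5.0
[0.02438645 0.14194779 0.16115781]
```

View pics/s14.png

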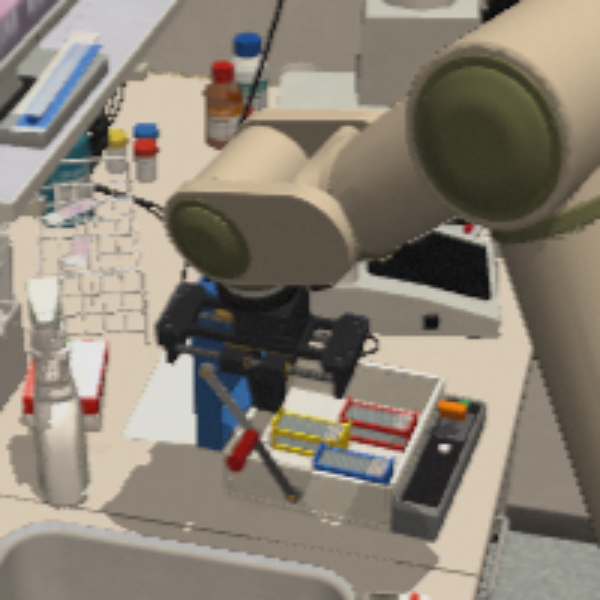

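The bar moved about 4 mm and the stay is still essentially straight. Now pitching the tool.

Request:
carry_out --steps '[{"dx":0.001,"dy":-0.009,"dz":0.01,"wx":-34,"wy":0,"wz":7.2,"claw":1},{"dx":0.001,"dy":-0.009,"dz":0.01,"wx":-34,"wy":0,"wz":7.2,"claw":1},{"dx":0.001,"dy":-0.009,"dz":0.01,"wx":-34,"wy":0,"wz":7.2,"claw":1},{"dx":0.001,"dy":-0.009,"dz":0.01,"wx":-34,"wy":0,"wz":7.2,"claw":1},{"dx":0.001,"dy":-0.009,"dz":0.01,"wx":-34,"wy":0,"wz":7.2,"claw":1},{"dx":0.001,"dy":-0.009,"dz":0.01,"wx":-34,"wy":0,"wz":7.2,"claw":1},{"dx":0.001,"dy":-0.009,"dz":0.01,"wx":-34,"wy":0,"wz":7.2,"claw":1}]'

```text
time_s: 24.38
eef_pos: [0.5402, -0.1521, 0.1492]
eef_rot: [1.932, 1.651, 0.335]
force: [0.3, -0.5, 0.4]
gripper_width: 0.0004
```

```bash
python3 - <<'E'
from h import *
R=pressR(35);u=np.array([.573,-.819])
w=[]
for s in (-4,4,10,16,22,26,30):
    a=np.deg2rad(59.9)-s/79.8; c=np.array([.011+.0798*np.cos(a),.030+.0798*np.sin(a)])-.0085*u
    if s<0: c=np.array([.011+.0798*np.cos(np.deg2rad(58)),.030+.0798*np.sin(np.deg2rad(58))])-.02*u
    print(s,c.round(4)); w.append((*ch(c[0],.139,c[1]),R))
plan(w);print(toch(tip()[0]))
c=cam("wrist");cv2.imwrite("pics/w15.png",c["pixels"])
E
```

```text
-4 [0.0418 0.1141]
4 [0.0496 0.1039]
10 [0.0545 0.1005]
16 [0.0591 0.0966]
22 [0.0634 0.0925]
26 [0.0661 0.0896]
30 [0.0687 0.0865]
t 24.38 at [ 0.5402 -0.1521  0.1492] yaw 77.9 tilt 36.25 F [ 0.32 -0.52  0.41] w 0.0004
d [ 7.5  2.4 43.7] w [-0.5 -0.   0.1] rows 2.0
d [10.1  3.  56.2] w [-0.5 -0.   0.1] rows 1.0
d [11.3  5.1 61.7] w [-0.5 -0.   0.1] rows 1.0
d [12.5  6.8 67.3] w [-0.5 -0.   0.1] rows 1.0
d [13.7  8.  73.1] w [-0.5 -0.   0.1] rows 1.0
d [14.5  8.6 76.9] w [-0.5 -0.   0.1] rows 1.0
d [15.3  8.9 80.8] w [-0.5 -0.   0.1] rows 1.0
[0.01477379 0.14077571 0.1492449 ]
```

View pics/w15.png

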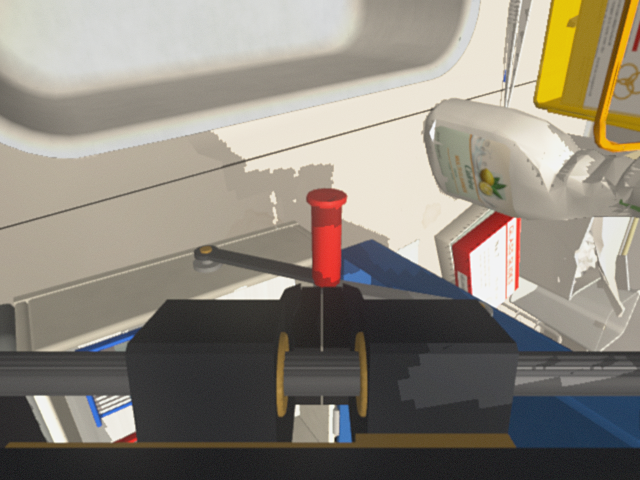

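The bar at (326,240) is in line with the finger split at (322,300), straight ahead along the tool axis.

Request:
carry_out --steps '[{"dx":0.0075,"dy":0.002,"dz":0.02,"wx":0,"wy":0,"wz":0,"claw":1},{"dx":0.0075,"dy":0.0025,"dz":0.043,"wx":0,"wy":0,"wz":0,"claw":1},{"dx":0.009,"dy":0.003,"dz":0.05,"wx":0,"wy":0,"wz":0,"claw":1},{"dx":0.01,"dy":0.003,"dz":0.056,"wx":0,"wy":0,"wz":0,"claw":1},{"dx":0.011,"dy":0.004,"dz":0.06,"wx":0,"wy":0,"wz":0,"claw":1},{"dx":0.012,"dy":0.0055,"dz":0.064,"wx":0,"wy":0,"wz":0,"claw":1}]'

```text
time_s: 24.93
eef_pos: [0.5829, -0.1577, 0.1013]
eef_rot: [1.926, 1.647, 0.338]
force: [-3.6, -1.6, 5.6]
gripper_width: 0.0004
```

```bash
python3 - <<'E'
from h import *
plan([]);print(toch(tip()[0]));bar()
c=cam("wrist");cv2.imwrite("pics/w16.png",c["pixels"])
E
```

```text
t 24.93 at [ 0.5829 -0.1577  0.1013] yaw 77.9 tilt 36.68 F [-3.62 -1.59  5.6 ] w 0.0004
[0.05782025 0.13911087 0.10125239]
top 6 [-0.0013  0.1127  0.0984] [0.0695 0.1703 0.2541] [0.0623 0.158  0.1141]
side 33 [0.0526 0.144  0.0859] [0.0669 0.1657 0.1033] [0.0597 0.1601 0.0959]
```

View pics/w16.png

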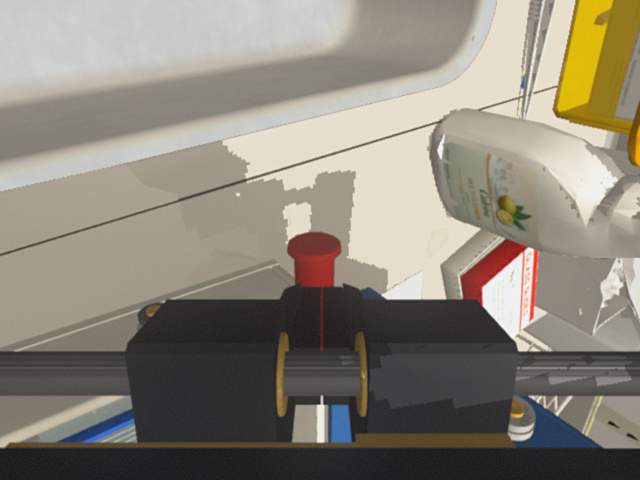

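The bar is moving along its arc (about 12 mm so far, 6.7 N) and stays centred at (315,260). Pressing on.

Request:
carry_out --steps '[{"dx":0.001,"dy":0,"dz":0.005,"wx":0,"wy":0,"wz":0,"claw":1},{"dx":0.002,"dy":0,"dz":0.01,"wx":0,"wy":0,"wz":0,"claw":1},{"dx":0.002,"dy":-0.001,"dz":0.014,"wx":0,"wy":0,"wz":0,"claw":1},{"dx":0.002,"dy":-0.001,"dz":0.014,"wx":0,"wy":0,"wz":0,"claw":1}]'

```text
time_s: 25.42
eef_pos: [0.5919, -0.1596, 0.092]
eef_rot: [1.92, 1.642, 0.343]
force: [-0.5, 5.5, 19.5]
gripper_width: 0.0005
```

```bash
python3 - <<'E'
from h import *
plan([]);print(toch(tip()[0]));bar()
c=cam("wrist");cv2.imwrite("pics/w17.png",c["pixels"])
c=cam("side");cv2.imwrite("pics/s17.png",cv2.resize(c["pixels"][60:260,240:440],None,fx=3,fy=3))
E
```

```text
t 25.42 at [ 0.5919 -0.1596  0.092 ] yaw 77.8 tilt 37.19 F [-0.52  5.53 19.48] w 0.0005
[0.06691463 0.13805671 0.09196301]
top 8 [-0.005   0.1142  0.0931] [0.0762 0.1716 0.2447] [0.0293 0.152  0.1968]
side 32 [0.062  0.1463 0.0769] [0.0771 0.1669 0.0944] [0.0688 0.1599 0.0881]
```

View pics/s17.png

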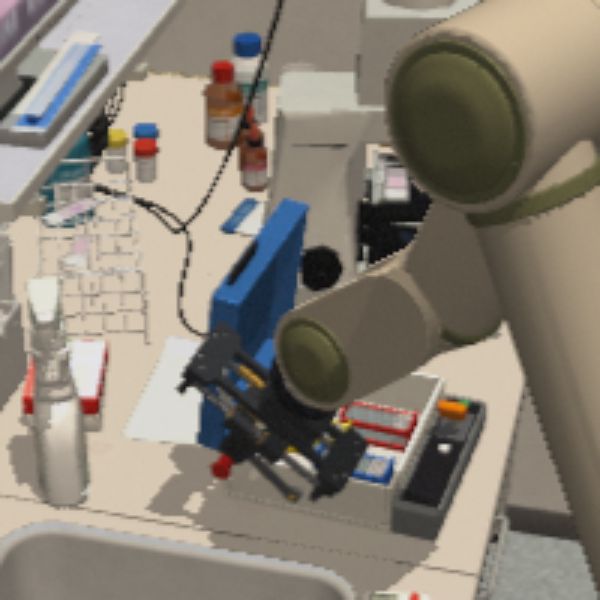

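View pics/w17.png

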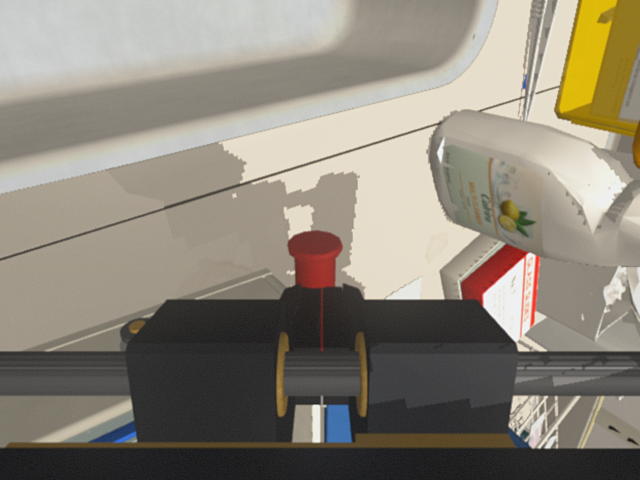

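The bar has travelled about 26 mm, the force has risen to 20 N and the lid is visibly drawn forward. Retreating along the tool axis to check.

Request:
carry_out --steps '[{"dx":0,"dy":0,"dz":-0.01,"wx":0,"wy":0,"wz":0,"claw":1},{"dx":0,"dy":0,"dz":-0.04,"wx":0,"wy":0,"wz":0,"claw":1},{"dx":0,"dy":0,"dz":-0.08,"wx":0,"wy":0,"wz":0,"claw":1},{"dx":0,"dy":0,"dz":-0.12,"wx":0,"wy":0,"wz":0,"claw":1},{"dx":0,"dy":0,"dz":-0.16,"wx":0,"wy":0,"wz":0,"claw":1},{"dx":0,"dy":0,"dz":-0.18,"wx":0,"wy":0,"wz":0,"claw":1},{"dx":0,"dy":0,"dz":-0.18,"wx":0,"wy":0,"wz":0,"claw":1}]'

```text
time_s: 26.2
eef_pos: [0.4911, -0.1117, 0.2364]
eef_rot: [1.924, 1.645, 0.34]
force: [0.3, -0.8, -0.8]
gripper_width: 0.0004
```

```bash
cat >> h.py <<'E'
def lid():
    for n in("top","side"):
        c=cam(n);W=cloud(c);H=hsv(c)
        X=np.einsum('ijk,kl->ijl',W[...,:2]-C0,np.array([[np.cos(CY),-np.sin(CY)],[np.sin(CY),np.cos(CY)]]))
        b=(H[...,0]>100)&(H[...,0]<125)&(H[...,1]>120)&(X[...,0]>-.12)&(X[...,0]<.16)&(abs(X[...,1])<.115)&(W[...,2]>.07)
        if b.sum()<10: print("nolid");continue
        x=X[b][:,0];z=W[b][:,2];print(n,b.sum(),"z top",np.percentile(z,99).round(3),"x at top",np.percentile(x[z>np.percentile(z,90)],[2,50,98]).round(3),"x range",np.percentile(x,[1,99]).round(3))
E
python3 - <<'E'
from h import *
plan([]);print(toch(tip()[0]));bar();lid()
c=cam("side");cv2.imwrite("pics/s18.png",cv2.resize(c["pixels"][60:260,240:440],None,fx=3,fy=3))
c=cam("top");cv2.imwrite("pics/t18.png",cv2.resize(c["pixels"][130:330,380:580],None,fx=3,fy=3))
E
```

```text
t 26.2 at [ 0.4911 -0.1117  0.2364] yaw 77.9 tilt 36.9 F [ 0.34 -0.77 -0.8 ] w 0.0004
[-0.03778086  0.17664325  0.23641141]
top 112 [0.0611 0.1126 0.0758] [0.0773 0.1636 0.0996] [0.0687 0.1388 0.09  ]
side 63 [0.0605 0.1129 0.0804] [0.0762 0.168  0.0941] [0.0669 0.1476 0.0895]
top 1406 z top 0.255 x at top [0.072 0.09  0.097] x range [0.071 0.116]
side 1080 z top 0.246 x at top [0.072 0.086 0.096] x range [0.071 0.116]
```

View pics/s18.png

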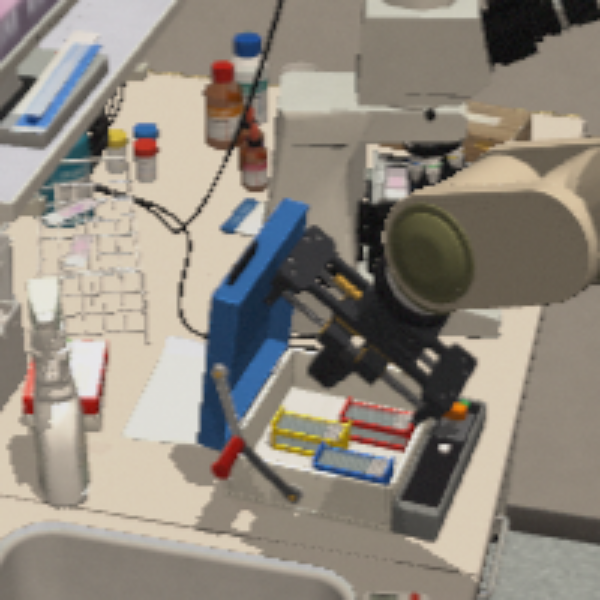

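View pics/t18.png

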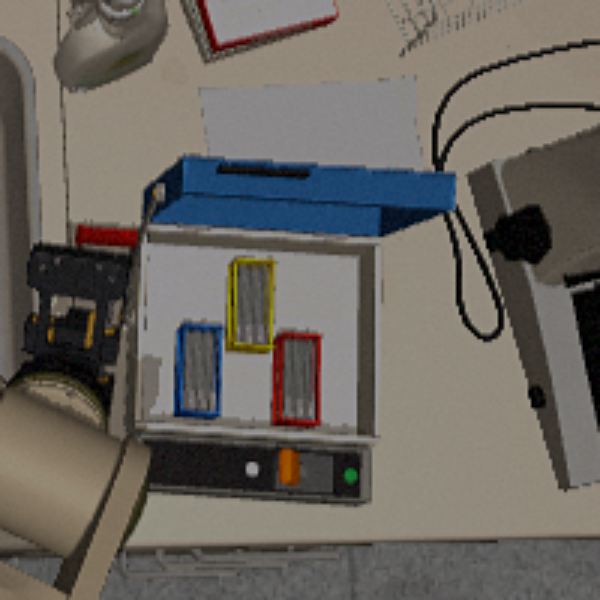

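The stay is broken: the bar has moved 25 mm, the upper link is folded by about 0.7 rad and the lid leans about 0.1 rad. The racks are untouched. Next: go up and over the lid and push its outer face down from behind.

```bash
python3 - <<'E'
from h import *
plan([(*ch(-.06,.15,.34),130),(*ch(-.03,.02,.34),174.8)])
W=cloud(cam("top"));X=np.einsum('ijk,kl->ijl',W[...,:2]-C0,np.array([[np.cos(CY),-np.sin(CY)],[np.sin(CY),np.cos(CY)]]))
k=(X[...,0]>.13)&(X[...,0]<.3)&(abs(X[...,1])<.2)&(W[...,2]>.05);print(k.sum(),np.sort(X[k][:,0])[:5],np.nanmax(W[k][:,2]))
E
```

```text
t 26.5 at [ 0.4924 -0.1128  0.231 ] yaw 77.9 tilt 36.42 F [-0.56  0.66  0.34] w 0.0005
d [-46.6  42.5 -95.5] w [ 28.2  24.7 -47.3] rows 9.0
d [-170.2   67.2  -51.7] w [ 18.1  36.5 -90.3] rows 7.0
1298 [0.15129158 0.15279989 0.15335636 0.15662053 0.15681016] 0.2547879010486003
```

Request:
carry_out --steps '[{"dx":-0.047,"dy":0.042,"dz":-0.095,"wx":28,"wy":25,"wz":-47,"claw":1},{"dx":-0.047,"dy":0.042,"dz":-0.095,"wx":28,"wy":25,"wz":-47,"claw":1},{"dx":-0.047,"dy":0.042,"dz":-0.095,"wx":28,"wy":25,"wz":-47,"claw":1},{"dx":-0.047,"dy":0.042,"dz":-0.095,"wx":28,"wy":25,"wz":-47,"claw":1},{"dx":-0.047,"dy":0.042,"dz":-0.095,"wx":28,"wy":25,"wz":-47,"claw":1},{"dx":-0.047,"dy":0.042,"dz":-0.095,"wx":28,"wy":25,"wz":-47,"claw":1},{"dx":-0.047,"dy":0.042,"dz":-0.095,"wx":28,"wy":25,"wz":-47,"claw":1},{"dx":-0.047,"dy":0.042,"dz":-0.095,"wx":28,"wy":25,"wz":-47,"claw":1},{"dx":-0.047,"dy":0.042,"dz":-0.095,"wx":28,"wy":25,"wz":-47,"claw":1},{"dx":-0.17,"dy":0.067,"dz":-0.052,"wx":18,"wy":36.5,"wz":-90.3,"claw":1},{"dx":-0.17,"dy":0.067,"dz":-0.052,"wx":18,"wy":36.5,"wz":-90.3,"claw":1},{"dx":-0.17,"dy":0.067,"dz":-0.052,"wx":18,"wy":36.5,"wz":-90.3,"claw":1},{"dx":-0.17,"dy":0.067,"dz":-0.052,"wx":18,"wy":36.5,"wz":-90.3,"claw":1},{"dx":-0.17,"dy":0.067,"dz":-0.052,"wx":18,"wy":36.5,"wz":-90.3,"claw":1},{"dx":-0.17,"dy":0.067,"dz":-0.052,"wx":18,"wy":36.5,"wz":-90.3,"claw":1},{"dx":-0.17,"dy":0.067,"dz":-0.052,"wx":18,"wy":36.5,"wz":-90.3,"claw":1},{"dx":-0.17,"dy":0.067,"dz":-0.052,"wx":18,"wy":36.5,"wz":-90.3,"claw":1},{"dx":-0.17,"dy":0.067,"dz":-0.052,"wx":18,"wy":36.5,"wz":-90.3,"claw":1}]'

```text
time_s: 28.05
eef_pos: [0.4842, -0.268, 0.3409]
eef_rot: [0.144, 3.136, 0.001]
force: [0.6, -0.2, 0.4]
gripper_width: 0.0003
```

```bash
python3 - <<'E'
from h import *
plan([(*ch(.15,.0,.31),174.8),(*ch(.15,.0,.215),174.8)])
for n in("top","side"):
    W=cloud(cam(n));X=np.einsum('ijk,kl->ijl',W[...,:2]-C0,np.array([[np.cos(CY),-np.sin(CY)],[np.sin(CY),np.cos(CY)]]))
    k=(X[...,0]>.13)&(X[...,0]<.3)&(abs(X[...,1])<.2)&(W[...,2]>.06)
    for y in np.arange(-.2,.2,.04):
        m=k&(X[...,1]>y)&(X[...,1]<y+.04)
        if m.sum()>3: print(n,y.round(2),m.sum(),"xmin",X[m][:,0].min().round(3),"zmax",W[m][:,2].max().round(3),"xmin z>.2",X[m&(W[...,2]>.2)][:,0].min() if (m&(W[...,2]>.2)).any() else None)
c=cam("wrist");cv2.imwrite("pics/w19.png",c["pixels"])
lid()
E
```

```text
t 28.05 at [ 0.4842 -0.268   0.3409] yaw 174.7 tilt 0.11 F [ 0.6  -0.24  0.41] w 0.0003
d [-180.4  -20.2   31.2] w [ 0.   0.1 -0.1] rows 5.0
d [-180.2  -20.2  126.2] w [ 0.   0.1 -0.1] rows 3.0
top -0.2 6 xmin 0.295 zmax 0.073 xmin z>.2 None
top -0.16 36 xmin 0.281 zmax 0.11 xmin z>.2 None
top 0.08 149 xmin 0.24 zmax 0.241 xmin z>.2 0.25463710709227605
top 0.12 614 xmin 0.225 zmax 0.255 xmin z>.2 0.23318512629239493
top 0.16 420 xmin 0.222 zmax 0.253 xmin z>.2 0.2222214576320244
side -0.2 4 xmin 0.139 zmax 0.411 xmin z>.2 0.1388446988989993
side -0.16 24 xmin 0.28 zmax 0.11 xmin z>.2 None
side 0.08 7 xmin 0.241 zmax 0.244 xmin z>.2 0.25500662442272615
side 0.12 353 xmin 0.225 zmax 0.251 xmin z>.2 0.23308489145323424
side 0.16 471 xmin 0.222 zmax 0.25 xmin z>.2 0.22177385869996386
top 726 z top 0.496 x at top [-0.063  0.079  0.096] x range [-0.053  0.116]
side 1208 z top 0.246 x at top [0.071 0.086 0.095] x range [0.071 0.117]
```

View pics/w19.png

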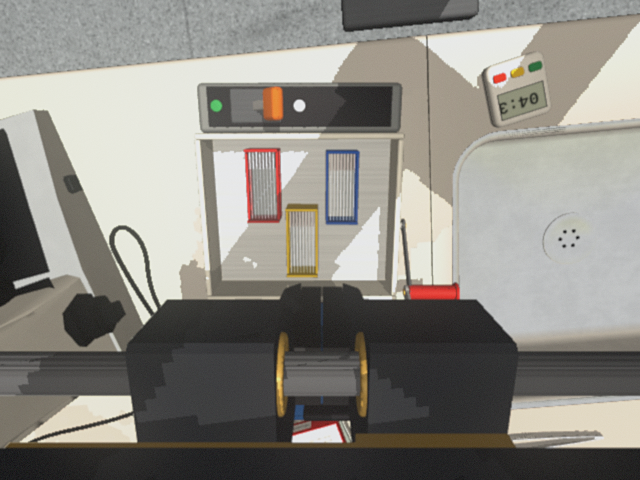

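The stay is visibly bent in the wrist view at (410,270) and the racks are in place. Crossing over the lid.

Request:
carry_out --steps '[{"dx":-0.18,"dy":-0.02,"dz":0.02,"wx":0,"wy":0,"wz":0,"claw":1},{"dx":-0.18,"dy":-0.02,"dz":0.02,"wx":0,"wy":0,"wz":0,"claw":1},{"dx":-0.18,"dy":-0.02,"dz":0.02,"wx":0,"wy":0,"wz":0,"claw":1},{"dx":-0.18,"dy":-0.02,"dz":0.02,"wx":0,"wy":0,"wz":0,"claw":1},{"dx":-0.18,"dy":-0.02,"dz":0.02,"wx":0,"wy":0,"wz":0,"claw":1},{"dx":-0.18,"dy":-0.02,"dz":0.02,"wx":0,"wy":0,"wz":0,"claw":1},{"dx":-0.18,"dy":-0.02,"dz":0.02,"wx":0,"wy":0,"wz":0,"claw":1}]'

```text
time_s: 28.88
eef_pos: [0.662, -0.3039, 0.3211]
eef_rot: [0.141, 3.137, 0.001]
force: [0.0, -0.4, 0.0]
gripper_width: 0.0005
```

```bash
python3 - <<'E'
from h import *
print(toch(tip()[0]))
plan([(*ch(.148,.0,.212),174.8),(*ch(.115,.0,.212),174.8)])
E
```

```text
[0.14981517 0.0006933  0.3210774 ]
t 28.88 at [ 0.662  -0.3039  0.3211] yaw 174.8 tilt 0.11 F [ 0.04 -0.41  0.  ] w 0.0005
d [  2.   -0.7 109.1] w [0.  0.1 0. ] rows 3.0
d [ 35.   -0.7 109. ] w [0.  0.1 0. ] rows 1.0
```

```bash
cat >> h.py <<'E'
def lidpath(phis,r=.15,pen=0.0,y=0.0):
    p,R=tip();o=[]
    for f in phis:
        e=np.array([-np.sin(f),np.cos(f)]);n=np.array([np.cos(f),np.sin(f)])
        q=np.array([.091,.06])+r*e+(.03-pen)*n+np.array([.009,0])
        d=R.T@(np.array(ch(q[0],y,q[1]))-p);print(round(f,3),q.round(4),(d*1000).round(1))
E
python3 - <<'E'
from h import *
lidpath(np.arange(.1,1.0,.06))
E
```

```text
0.1 [0.1149 0.2122] [ 35.1  -0.7 108.8]
0.16 [0.1057 0.2129] [ 44.3  -0.7 108.1]
0.22 [0.0965 0.2129] [ 53.5  -0.7 108. ]
0.28 [0.0874 0.2124] [ 62.6  -0.7 108.5]
0.34 [0.0783 0.2114] [ 71.8  -0.7 109.5]
0.4 [0.0692 0.2098] [ 80.8  -0.7 111.1]
0.46 [0.0603 0.2077] [ 89.7  -0.7 113.2]
0.52 [0.0515 0.2051] [ 98.5  -0.6 115.8]
0.58 [0.0429 0.2019] [107.1  -0.6 119. ]
0.64 [0.0345 0.1982] [115.6  -0.6 122.6]
0.7 [0.0263 0.1941] [123.7  -0.6 126.8]
0.76 [0.0184 0.1894] [131.7  -0.6 131.4]
0.82 [0.0108 0.1843] [139.3  -0.6 136.6]
0.88 [0.0035 0.1787] [146.6  -0.6 142.1]
0.94 [-0.0034  0.1727] [153.5  -0.6 148.1]
1.0 [-0.01    0.1663] [160.1  -0.6 154.5]
```

Lower behind the lid and start pulling.

Request:
carry_out --steps '[{"dx":0.003,"dy":0,"dz":0.04,"wx":0,"wy":0,"wz":0,"claw":1},{"dx":0.003,"dy":0,"dz":0.08,"wx":0,"wy":0,"wz":0,"claw":1},{"dx":0.003,"dy":0,"dz":0.109,"wx":0,"wy":0,"wz":0,"claw":1},{"dx":0.01,"dy":0,"dz":0.109,"wx":0,"wy":0,"wz":0,"claw":1},{"dx":0.02,"dy":0,"dz":0.109,"wx":0,"wy":0,"wz":0,"claw":1},{"dx":0.028,"dy":0,"dz":0.109,"wx":0,"wy":0,"wz":0,"claw":1},{"dx":0.036,"dy":0,"dz":0.1085,"wx":0,"wy":0,"wz":0,"claw":1},{"dx":0.044,"dy":0,"dz":0.108,"wx":0,"wy":0,"wz":0,"claw":1},{"dx":0.053,"dy":0,"dz":0.108,"wx":0,"wy":0,"wz":0,"claw":1}]'

```text
time_s: 29.63
eef_pos: [0.6086, -0.2991, 0.216]
eef_rot: [0.142, 3.131, -0.003]
force: [7.1, -1.1, -2.5]
gripper_width: 0.0003
```

```bash
python3 - <<'E'
from h import *
plan([]);print(toch(tip()[0]))
lid()
c=cam("side");cv2.imwrite("pics/s20.png",cv2.resize(c["pixels"][60:260,240:440],None,fx=3,fy=3))
E
```

```text
t 29.63 at [ 0.6086 -0.2991  0.216 ] yaw 174.8 tilt 0.46 F [ 7.06 -1.13 -2.51] w 0.0003
[0.09620496 0.00067006 0.21596502]
top 309 z top 0.376 x at top [0.045 0.071 0.116] x range [0.053 0.111]
side 1043 z top 0.247 x at top [0.053 0.07  0.078] x range [0.052 0.115]
```

View pics/s20.png

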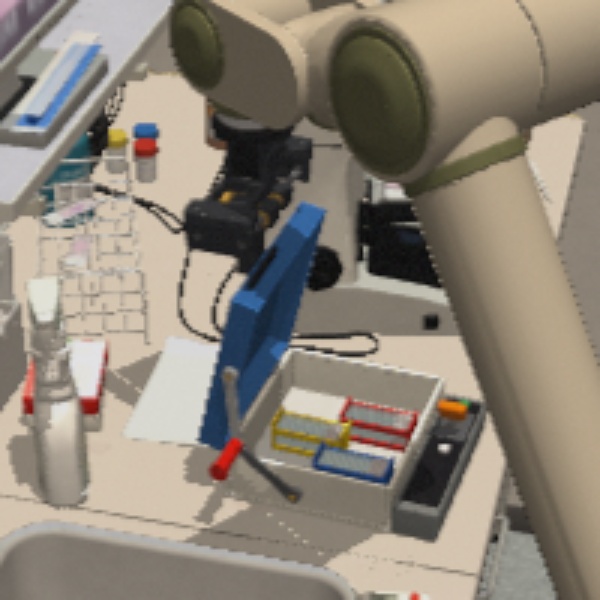

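The lid follows (about 0.21 rad) with 7 N. Continuing along the arc.

```bash
python3 - <<'E'
from h import *
lidpath(np.arange(.26,1.2,.06))
E
```

```text
0.26 [0.0904 0.2127] [ 5.3 -0.6  3.3]
0.32 [0.0813 0.2118] [14.4 -0.6  4.1]
0.38 [0.0722 0.2104] [23.5 -0.6  5.5]
0.44 [0.0633 0.2085] [32.5 -0.6  7.4]
0.5 [0.0544 0.206 ] [41.3 -0.6  9.8]
0.56 [0.0457 0.203 ] [50.  -0.6 12.7]
0.62 [0.0373 0.1995] [58.5 -0.6 16.2]
0.68 [0.029  0.1955] [66.8 -0.6 20.2]
0.74 [0.021 0.191] [74.8 -0.6 24.7]
0.8 [0.0133 0.186 ] [82.5 -0.6 29.6]
0.86 [0.0059 0.1806] [89.9 -0.6 35. ]
0.92 [-0.0012  0.1747] [97.  -0.6 40.8]
0.98 [-0.0079  0.1685] [103.8  -0.6  47.1]
1.04 [-0.0142  0.1618] [110.1  -0.5  53.7]
1.1 [-0.0201  0.1548] [116.   -0.5  60.7]
1.16 [-0.0255  0.1474] [121.5  -0.5  68. ]
```

Request:
carry_out --steps '[{"dx":0.007,"dy":0,"dz":0.001,"wx":0,"wy":0,"wz":0,"claw":1},{"dx":0.014,"dy":0,"dz":0.002,"wx":0,"wy":0,"wz":0,"claw":1},{"dx":0.023,"dy":0,"dz":0.003,"wx":0,"wy":0,"wz":0,"claw":1},{"dx":0.032,"dy":0,"dz":0.005,"wx":0,"wy":0,"wz":0,"claw":1},{"dx":0.041,"dy":0,"dz":0.008,"wx":0,"wy":0,"wz":0,"claw":1},{"dx":0.05,"dy":0,"dz":0.011,"wx":0,"wy":0,"wz":0,"claw":1},{"dx":0.058,"dy":0,"dz":0.015,"wx":0,"wy":0,"wz":0,"claw":1},{"dx":0.066,"dy":0,"dz":0.019,"wx":0,"wy":0,"wz":0,"claw":1},{"dx":0.074,"dy":0,"dz":0.024,"wx":0,"wy":0,"wz":0,"claw":1},{"dx":0.082,"dy":0,"dz":0.029,"wx":0,"wy":0,"wz":0,"claw":1}]'

```text
time_s: 30.62
eef_pos: [0.5276, -0.2922, 0.1871]
eef_rot: [0.141, 3.132, -0.005]
force: [1.0, -0.9, 7.2]
gripper_width: 0.0003
```

```bash
python3 - <<'E'
from h import *
plan([]);print(toch(tip()[0]))
lid()
lidpath(np.arange(.86,1.58,.06))
c=cam("side");cv2.imwrite("pics/s21.png",cv2.resize(c["pixels"][60:260,240:440],None,fx=3,fy=3))
E
```

```text
t 30.62 at [ 0.5276 -0.2922  0.1871] yaw 174.8 tilt 0.42 F [ 0.99 -0.91  7.18] w 0.0003
[0.01493635 0.00019965 0.18708633]
top 853 z top 0.292 x at top [-0.029 -0.016  0.051] x range [-0.035  0.108]
side 892 z top 0.21 x at top [-0.031 -0.019 -0.014] x range [-0.037  0.101]
0.86 [0.0059 0.1806] [ 8.2 -0.4  5.4]
0.92 [-0.0012  0.1747] [15.2 -0.4 11.2]
0.98 [-0.0079  0.1685] [22.  -0.4 17.5]
1.04 [-0.0142  0.1618] [28.3 -0.4 24.1]
1.1 [-0.0201  0.1548] [34.2 -0.4 31.1]
1.16 [-0.0255  0.1474] [39.7 -0.4 38.5]
1.22 [-0.0306  0.1397] [44.8 -0.4 46.1]
1.28 [-0.0351  0.1317] [49.3 -0.3 54.1]
1.34 [-0.0392  0.1235] [53.4 -0.3 62.3]
1.4 [-0.0427  0.1151] [57.  -0.3 70.8]
1.46 [-0.0458  0.1064] [60.1 -0.3 79.4]
1.52 [-0.0483  0.0976] [62.7 -0.3 88.2]
1.58 [-0.0503  0.0886] [64.7 -0.3 97.2]
```

View pics/s21.png

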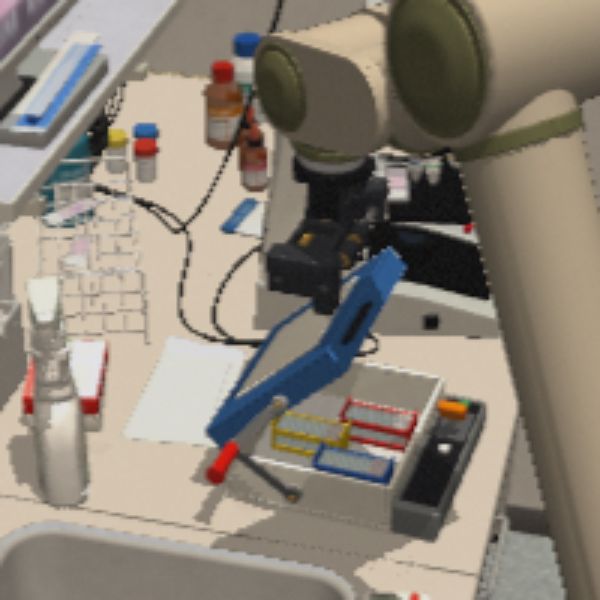

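The lid is about half way down and following the finger. Continuing.

Request:
carry_out --steps '[{"dx":0.007,"dy":0,"dz":0.005,"wx":0,"wy":0,"wz":0,"claw":1},{"dx":0.014,"dy":0,"dz":0.011,"wx":0,"wy":0,"wz":0,"claw":1},{"dx":0.021,"dy":0,"dz":0.017,"wx":0,"wy":0,"wz":0,"claw":1},{"dx":0.027,"dy":0,"dz":0.024,"wx":0,"wy":0,"wz":0,"claw":1},{"dx":0.033,"dy":0,"dz":0.031,"wx":0,"wy":0,"wz":0,"claw":1},{"dx":0.038,"dy":0,"dz":0.038,"wx":0,"wy":0,"wz":0,"claw":1},{"dx":0.043,"dy":0,"dz":0.045,"wx":0,"wy":0,"wz":0,"claw":1},{"dx":0.048,"dy":0,"dz":0.052,"wx":0,"wy":0,"wz":0,"claw":1},{"dx":0.052,"dy":0,"dz":0.06,"wx":0,"wy":0,"wz":0,"claw":1},{"dx":0.055,"dy":0,"dz":0.067,"wx":0,"wy":0,"wz":0,"claw":1}]'

```text
time_s: 31.6
eef_pos: [0.4729, -0.2871, 0.1175]
eef_rot: [0.141, 3.135, -0.001]
force: [0.7, -0.7, 3.5]
gripper_width: 0.0006
```

```bash
python3 - <<'E'
from h import *
plan([]);print(toch(tip()[0]))
lid()
lidpath([1.4,1.46,1.52,1.57])
E
```

```text
t 31.6 at [ 0.4729 -0.2871  0.1175] yaw 174.8 tilt 0.21 F [ 0.68 -0.7   3.46] w 0.0006
[-0.04000765  0.00027871  0.11751666]
top 1368 z top 0.127 x at top [-0.082 -0.068 -0.011] x range [-0.084  0.095]
side 1237 z top 0.124 x at top [-0.083 -0.076 -0.057] x range [-0.086  0.091]
1.4 [-0.0427  0.1151] [ 2.  -0.7  1.6]
1.46 [-0.0458  0.1064] [ 5.1 -0.7 10.2]
1.52 [-0.0483  0.0976] [ 7.6 -0.7 19. ]
1.57 [-0.05    0.0901] [ 9.3 -0.7 26.5]
```

Request:
carry_out --steps '[{"dx":0.003,"dy":0,"dz":0.006,"wx":0,"wy":0,"wz":0,"claw":1},{"dx":0.005,"dy":0,"dz":0.012,"wx":0,"wy":0,"wz":0,"claw":1},{"dx":0.007,"dy":0,"dz":0.018,"wx":0,"wy":0,"wz":0,"claw":1},{"dx":0.009,"dy":0,"dz":0.023,"wx":0,"wy":0,"wz":0,"claw":1},{"dx":0.009,"dy":0,"dz":0.026,"wx":0,"wy":0,"wz":0,"claw":1},{"dx":0.009,"dy":0,"dz":0.027,"wx":0,"wy":0,"wz":0,"claw":1}]'

```text
time_s: 32.2
eef_pos: [0.4633, -0.286, 0.0904]
eef_rot: [0.141, 3.137, 0.0]
force: [-5.6, 0.8, 10.2]
gripper_width: 0.0003
```

Request:
carry_out --steps '[{"dx":0,"dy":0,"dz":0.001,"wx":0,"wy":0,"wz":0,"claw":1},{"dx":0,"dy":0,"dz":0.002,"wx":0,"wy":0,"wz":0,"claw":1},{"dx":0,"dy":0,"dz":0.002,"wx":0,"wy":0,"wz":0,"claw":1}]'

```text
time_s: 32.45
eef_pos: [0.4633, -0.286, 0.0903]
eef_rot: [0.141, 3.137, -0.001]
force: [-7.9, 3.6, 20.6]
gripper_width: 0.0003
```

```bash
python3 - <<'E'
from h import *
plan([]);print(toch(tip()[0]))
lid()
for n in ("top","side"):
    c=cam(n);W=cloud(c);H=hsv(c);X=np.einsum('ijk,kl->ijl',W[...,:2]-C0,np.array([[np.cos(CY),-np.sin(CY)],[np.sin(CY),np.cos(CY)]]))
    b=(H[...,0]>100)&(H[...,0]<125)&(H[...,1]>120)&(abs(X[...,0])<.09)&(abs(X[...,1])<.1)&(W[...,2]>.075)&(W[...,2]<.12)
    A=np.c_[X[b][:,0],np.ones(b.sum())];print(n,b.sum(),np.linalg.lstsq(A,W[b][:,2],rcond=None)[0])
c=cam("side");cv2.imwrite("pics/s22.png",cv2.resize(c["pixels"][60:260,240:440],None,fx=3,fy=3))
E
```

```text
t 32.45 at [ 0.4633 -0.286   0.0903] yaw 174.9 tilt 0.12 F [-7.9   3.61 20.58] w 0.0003
[-0.04966513  0.00049198  0.09031021]
top 1554 z top 0.19 x at top [-0.084  0.045  0.087] x range [-0.089  0.09 ]
side 1221 z top 0.095 x at top [-0.089 -0.008  0.081] x range [-0.091  0.087]
top 1274 [-0.00232773  0.09027216]
side 912 [0.00098571 0.09036975]
```

View pics/s22.png

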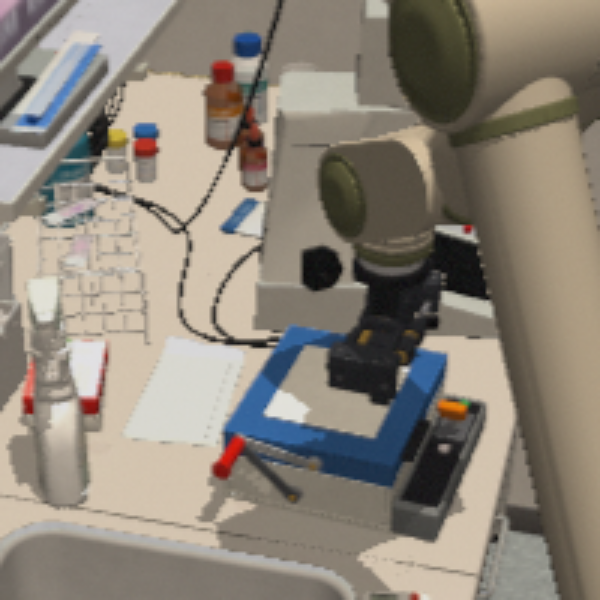

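The lid is flat at z = 0.090 with zero slope, so it is shut. Now lift off and go to the left side of the toggle.

Request:
carry_out --steps '[{"dx":0,"dy":0,"dz":-0.01,"wx":0,"wy":0,"wz":0,"claw":1},{"dx":0,"dy":0,"dz":-0.04,"wx":0,"wy":0,"wz":0,"claw":1},{"dx":0,"dy":0,"dz":-0.08,"wx":0,"wy":0,"wz":0,"claw":1},{"dx":0.036,"dy":0.016,"dz":-0.08,"wx":0,"wy":0,"wz":0,"claw":1},{"dx":0.072,"dy":0.032,"dz":-0.08,"wx":0,"wy":0,"wz":0,"claw":1},{"dx":0.072,"dy":0.032,"dz":-0.08,"wx":0,"wy":0,"wz":0,"claw":1}]'

```text
time_s: 33.2
eef_pos: [0.3896, -0.2429, 0.1676]
eef_rot: [-0.141, -3.136, -0.008]
force: [0.4, -0.7, 0.4]
gripper_width: 0.0006
```

```bash
cat >> h.py <<'E'
def tog():
    for n in("top","side","wrist"):
        c=cam(n);W=cloud(c);H=hsv(c);X=np.einsum('ijk,kl->ijl',W[...,:2]-C0,np.array([[np.cos(CY),-np.sin(CY)],[np.sin(CY),np.cos(CY)]]))
        m=(H[...,1]>150)&(H[...,0]>5)&(H[...,0]<20)&(abs(X[...,0]+.118)<.03)&(abs(X[...,1]+.045)<.06)&(W[...,2]>.043)&(W[...,2]<.11)
        if m.sum()>5: print(n,m.sum(),"y",np.percentile(X[m][:,1],[2,50,98]).round(4),"x",np.percentile(X[m][:,0],[2,98]).round(4),"z",np.percentile(W[m][:,2],[2,50,98]).round(4))
        k=(abs(X[...,0]+.118)<.02)&(X[...,1]>0)&(X[...,1]<.09)&(W[...,2]<.12)
        if k.sum()>5: print("  console",np.percentile(W[k][:,2],[50,100]).round(4))
E
python3 - <<'E'
from h import *
print(toch(tip()[0]));tog()
plan([(*ch(-.122,.034,.066),174.8),(*ch(-.122,-.04,.066),174.8)])
c=cam("wrist");cv2.imwrite("pics/w23.png",c["pixels"])
E
```

```text
[-0.12699754  0.03672954  0.16759567]
side 49 y [-0.0295 -0.02   -0.0127] x [-0.1315 -0.1071] z [0.0655 0.0846 0.0908]
  console [0.0422 0.0878]
wrist 1346 y [-0.0339 -0.0223 -0.0155] x [-0.1341 -0.1066] z [0.0727 0.086  0.0889]
  console [0.0413 0.0847]
t 33.35 at [ 0.3951 -0.248   0.1688] yaw 174.8 tilt 0.21 F [ 0.38 -0.27 -0.14] w 0.0006
d [  1.4   1.9 102.8] w [-0.   0.2  0. ] rows 3.0
d [  1.4 -72.1 102.9] w [-0.   0.2  0. ] rows 2.0
```

View pics/w23.png

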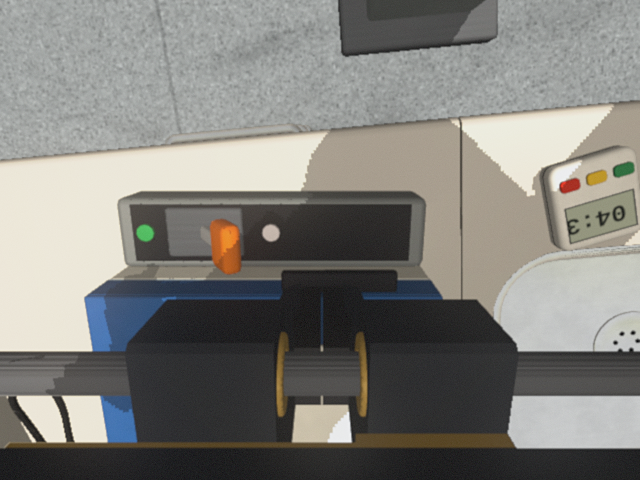

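The lid is shut. The orange paddle at (226,245) still leans left, and the black lip at (340,280) sits just behind my fingers. I'll go down with extra clearance in front of the lip.

Request:
carry_out --steps '[{"dx":0.005,"dy":0.002,"dz":0.03,"wx":0,"wy":0,"wz":0,"claw":1},{"dx":0.005,"dy":0.002,"dz":0.06,"wx":0,"wy":0,"wz":0,"claw":1},{"dx":0.005,"dy":0.002,"dz":0.085,"wx":0,"wy":0,"wz":0,"claw":1},{"dx":0.005,"dy":0.002,"dz":0.1,"wx":0,"wy":0,"wz":0,"claw":1},{"dx":0.005,"dy":0.002,"dz":0.1,"wx":0,"wy":0,"wz":0,"claw":1}]'

```text
time_s: 33.82
eef_pos: [0.3903, -0.245, 0.0657]
eef_rot: [-0.141, -3.138, -0.005]
force: [0.2, -0.1, 0.2]
gripper_width: 0.0003
```

```bash
python3 - <<'E'
from h import *
print(toch(tip()[0]));plan([]);tog()
E
```

```text
[-0.12603017  0.03465336  0.06572842]
t 33.82 at [ 0.3903 -0.245   0.0657] yaw 174.8 tilt 0.2 F [ 0.16 -0.13  0.16] w 0.0003
  console [0.0418 0.0849]
wrist 796 y [-0.0339 -0.026  -0.0205] x [-0.1343 -0.1232] z [0.0694 0.0786 0.0878]
  console [0.0417 0.12  ]
```

Sweep right in small steps.

Request:
carry_out --steps '[{"dx":0,"dy":-0.012,"dz":0,"wx":0,"wy":0,"wz":0,"claw":1},{"dx":0,"dy":-0.024,"dz":0,"wx":0,"wy":0,"wz":0,"claw":1},{"dx":0,"dy":-0.034,"dz":0,"wx":0,"wy":0,"wz":0,"claw":1},{"dx":0,"dy":-0.044,"dz":0,"wx":0,"wy":0,"wz":0,"claw":1},{"dx":0,"dy":-0.054,"dz":0,"wx":0,"wy":0,"wz":0,"claw":1},{"dx":0,"dy":-0.062,"dz":0,"wx":0,"wy":0,"wz":0,"claw":1},{"dx":0,"dy":-0.062,"dz":0,"wx":0,"wy":0,"wz":0,"claw":1}]'

```text
time_s: 34.55
eef_pos: [0.3848, -0.3091, 0.0686]
eef_rot: [0.144, 3.135, -0.002]
force: [-0.8, 0.4, 0.1]
gripper_width: 0.0002
```

```bash
python3 - <<'E'
from h import *
print(toch(tip()[0]));plan([]);tog()
c=cam("wrist");cv2.imwrite("pics/w24.png",c["pixels"])
E
```

```text
[-0.12569631 -0.02963708  0.068551  ]
t 34.55 at [ 0.3848 -0.3091  0.0686] yaw 174.8 tilt 0.23 F [-0.79  0.43  0.05] w 0.0002
  console [0.0823 0.084 ]
  console [0.0422 0.0869]
wrist 285 y [-0.07   -0.0639 -0.0587] x [-0.1344 -0.1313] z [0.0685 0.0727 0.0776]
  console [0.0411 0.0846]
```

View pics/w24.png

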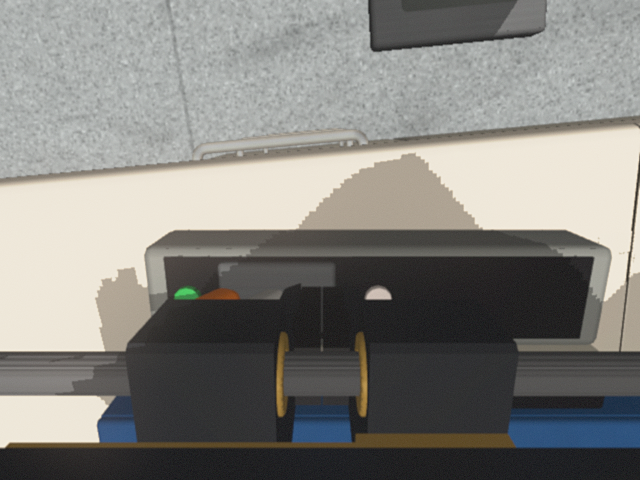

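The paddle has snapped over: it now sits beside the green mark at (215,296), with no force left on the tool. Back left, up and clear to verify.

Request:
carry_out --steps '[{"dx":0,"dy":0.012,"dz":0,"wx":0,"wy":0,"wz":0,"claw":1},{"dx":0,"dy":0.02,"dz":-0.03,"wx":0,"wy":0,"wz":0,"claw":1},{"dx":0,"dy":0.02,"dz":-0.07,"wx":0,"wy":0,"wz":0,"claw":1},{"dx":0,"dy":0.02,"dz":-0.11,"wx":0,"wy":0,"wz":0,"claw":1},{"dx":0,"dy":0.04,"dz":-0.15,"wx":0,"wy":0,"wz":0,"claw":1},{"dx":0,"dy":0.08,"dz":-0.19,"wx":0,"wy":0,"wz":0,"claw":1},{"dx":0,"dy":0.12,"dz":-0.2,"wx":0,"wy":0,"wz":0,"claw":1},{"dx":0,"dy":0.16,"dz":-0.2,"wx":0,"wy":0,"wz":0,"claw":1},{"dx":0,"dy":0.2,"dz":-0.2,"wx":0,"wy":0,"wz":0,"claw":1},{"dx":0,"dy":0.24,"dz":-0.2,"wx":0,"wy":0,"wz":0,"claw":1},{"dx":0,"dy":0.24,"dz":-0.2,"wx":0,"wy":0,"wz":0,"claw":1},{"dx":0,"dy":0.24,"dz":-0.2,"wx":0,"wy":0,"wz":0,"claw":1}]'

```text
time_s: 35.75
eef_pos: [0.4053, -0.065, 0.2686]
eef_rot: [0.134, 3.135, -0.0]
force: [0.2, 0.3, -0.2]
gripper_width: 0.0006
```

```bash
python3 - <<'E'
from h import *
plan([]);tog()
for n in ("top","side"):
    c=cam(n);W=cloud(c);H=hsv(c);X=np.einsum('ijk,kl->ijl',W[...,:2]-C0,np.array([[np.cos(CY),-np.sin(CY)],[np.sin(CY),np.cos(CY)]]))
    b=(abs(X[...,0])<.085)&(abs(X[...,1])<.1)&(W[...,2]>.075)&(W[...,2]<.12)
    A=np.c_[X[b][:,0],np.ones(b.sum())];print(n,b.sum(),np.linalg.lstsq(A,W[b][:,2],rcond=None)[0])
    cv2.imwrite(f"pics/z_{n}.png",c["pixels"])
E
```

```text
t 35.75 at [ 0.4053 -0.065   0.2686] yaw 175.1 tilt 0.19 F [ 0.17  0.28 -0.25] w 0.0006
top 110 y [-0.0773 -0.0662 -0.0577] x [-0.1321 -0.1044] z [0.0475 0.082  0.0931]
  console [0.0415 0.0897]
side 66 y [-0.0732 -0.0641 -0.0568] x [-0.132  -0.1061] z [0.069  0.0807 0.0906]
  console [0.0417 0.0909]
wrist 155 y [-0.0608 -0.0587 -0.0572] x [-0.1305 -0.1057] z [0.0683 0.0712 0.0741]
  console [0.0414 0.085 ]
top 4577 [-0.00062727  0.09067516]
side 1708 [-0.0010526   0.09109477]
```

View pics/z_top.png

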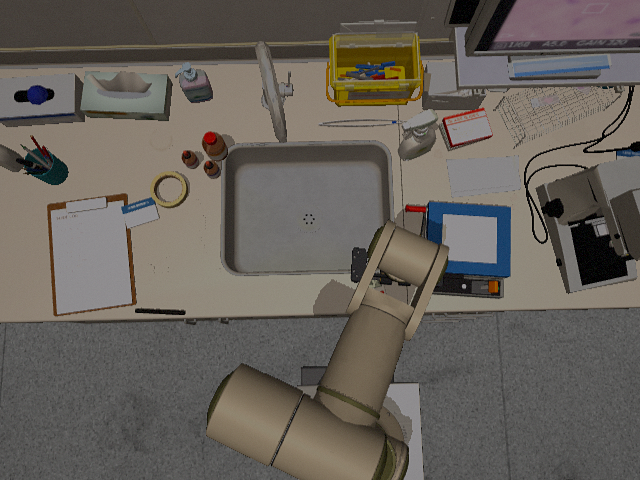

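View pics/z_side.png

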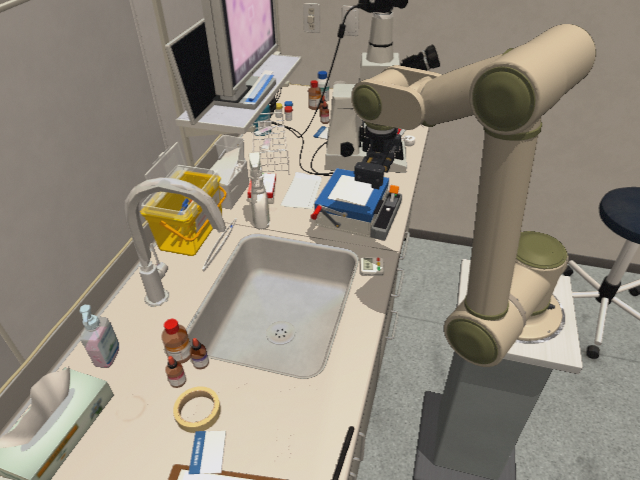

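The lid is flat at z = 0.091 and the paddle leans right onto the green mark at (494,286) in the top view. The timer and marker are in place, the worktop is clear of racks, and the arm touches nothing. Handing in.

```bash
python3 - <<'E'
from rig import env
print(env.job_done())
E
```

```text
the job is handed in; nothing more can be done
None
```

I handed the job in after about 36 s of the 210 s. The blue, red and yellow racks (no green one was present) are in the chest. The stay is broken, the lid is shut and the toggle is on.

**What went less smoothly**
- **Thumb bar:** my first press slipped off the bevel of the fingers after moving the bar about 4 mm. I pitched the tool about 35° along the arc and pressed again. That took the bar about 25 mm, and I estimate the knee at about 0.7 rad. The force peaked at about 20 N, above the 15 N you suggested but under the 40 N limit.
- **Lid:** I drew it down slowly from behind at roughly 0.5–0.7 rad/s, so it did not slam.

**Last checks**
- **Lid:** its top is flat at z ≈ 0.091 m with no slope, so it is shut.
- **Toggle:** it leans right onto the green mark. Its median position is about 20 mm right of centre, against about 24 mm left of centre when off. I put that down to the camera's view, since the toggle snaps to its end.
- **Racks:** they stood upright on the floor, apart from each other, in the last view before the lid closed. They cannot be seen now.
- **Timer and marker:** they showed no visible movement. The last wrist force was under 0.5 N, with the arm clear of everything.

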